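# Face the film can's label to the scanner and lock the scanner switch on

### The job

Turn the film can on the reader's sprung turntable until its paper label squarely faces the scanner block's window; the tin dents easily, so press or push it with less than 30 N. Then switch the scanner on: lift the locking collar on the switch lever, swing the lever fully over to the side away from the robot and let the collar drop back down. Leave the other things on the bench where they are.

Things in the scene. Friction and masses are not known exactly. Their poses are not given: they have to be found in the camera images.
- can (a joint): Turn of the film can about its upright axis, rad, counter-clockwise from above; 0 or a whole turn = label squarely facing the window. Starts at 1.2 to 5.1; turns either way with no stop in reach and stays where left (friction 0.15 N m). An upright plain tin cylinder, 110 mm across, 72 mm high, too wide to grasp; it cannot be lifted off its turntable.
- can_lid (a point): Centre of the can's flat smooth lid, on the turning axis, 135 mm above the bench; axes turn with the can (z up, y to the label). The turntable is sprung: it sinks 1 mm per 4 N after the first 2 to 6 N, bottoming at 7 mm. Fingertips pressing with 10 to 15 N in all, 30 to 40 mm from the axis, drive the can round by friction (uncertain); a lighter press slips.
- label (a point): Middle of the can's paper label, on the can's side 55 mm from its axis and 38 mm below the lid. The label is a white upright patch about 50 mm wide round the can and 44 mm high with one dark upright bar down its middle; a short dark painted stripe on the lid's edge lies above that bar.
- window (a point): Middle of the glass window in the scanner block: grey, 100 mm wide, 60 deep, top 130 mm above the bench. Axes: y points into the block, away from the can, z up. The can's axis is at y = -75 mm, so a facing label is at x = 0, y = -20 mm. Both stand on the reader base, a cast plinth 160 x 240 mm, 45 high, with a black-handled crank (parked, fixed) low on its end beyond the block.
- lever (a joint): Swing of the switch lever, rad: 0 = leaning 0.6 from upright towards the robot (off), 1.2 = leaning 0.6 the other way (on, its stop). Stays where left (friction 0.12 N m). With the collar down it stops at 0.2 to 0.3 against a pair of upright plates in the middle of the switch (6 mm thick, tops 48 mm above the pivot, within 12 mm either side of the lever, so clear of fingers on the collar's sides).
- collar (a joint): Slide of the locking collar along the lever, away from the pivot, m: 0 = down (locked), 0.016 = fully lifted. It must be lifted above 0.009 while the lever passes upright. A spring pulls it down (3.6 N, rising to 8 N).
- collar_mid (a point): Middle of the collar, a square steel sleeve 28 x 28 mm, 34 mm long, round the lever; 57 mm from the pivot when down. Axes: z along the lever away from the pivot, y along its hinge. The sides facing +y and -y stay upright as the lever swings, so fingers closing along y from above can hold it and let it turn between them.
- lever_tip (a point): Ball at the lever's end, 14 mm across, 98 mm from the pivot.
- pivot (a point): Hinge centre of the lever, 40 mm above the bench, in a grey switch box 110 x 90 mm, 55 mm high that is fixed to the bench. Axes of the box: y along the hinge, x the way the lever swings on, z up.
- flat_tin: Bystander, to be left alone: flat round tin of film lying beside the switch, 140 mm across, 30 mm high. Origin at the centre of its underside.
- reel: Bystander, to be left alone: silver takeup reel lying flat, 160 mm across, 20 mm high. Origin at the centre of its underside.
- condenser: Bystander, to be left alone: green glass condenser disk lying flat, 90 mm across, 16 mm high. Origin at the centre of its underside.
- gear: Bystander, to be left alone: white nylon gear lying flat, 84 mm across, 26 mm high. Origin at the centre of its underside.
- loupe: Bystander, to be left alone: black stand magnifier, 60 mm across, 45 mm high. Origin at the centre of its underside.
- splicer: Bystander, to be left alone: aluminium film splicer block, 50 x 120 mm, 26 mm high. Origin at the centre of its underside.
Mind the look-alikes: they are no part of the job. What is shaped like the part that bears lever but blue or yellow is not meant.

How it is judged:
On the way, in this order (a step that is already met when the one before it is completed fails the run):
1. the can's label squarely faces the scanner window (x of label in the frame of window between -0.009 and 0.009 m and y of label in the frame of window above -0.04 m), for 0.3 s.
2. the lever is swung over to on (value of joint lever above 1.05 rad), for 0.2 s.
At the end, for the whole second after the job is handed in: The can rests with the middle of its label within 9 mm sideways (about 9 degrees) of squarely facing the window, the lever is on (above 1.05 rad of 1.2) and the collar is back down (within 3 mm) (all of step 1 and value of joint lever above 1.05 rad and value of joint collar below 0.003 m and velocity of joint can between -0.1 and 0.1 rad/s); the robot touches nothing.
It fails at once if the can is pressed or pushed with more than 30 N (contact force between the arm and can above 30 N).
It fails at once if the can is pressed or pushed by the fingers with more than 30 N (contact force between the fingers and can above 30 N).
It fails at once if another thing on the bench is moved by more than 30 mm (distance of any of flat_tin, reel, condenser, gear, loupe, splicer from where it was at the start of the episode above 0.03 m).
It also fails if it takes over 67 s, if anything falls off the work surface, if the arm or the gripper's body presses on something with over 40 N, if the wrist force passes 120 N, or if a joint passes its speed limit or range.

### The arm

A 6-joint arm with a two-finger parallel gripper is mounted at the origin on the work surface. World frame = base frame: x ahead of the robot, y to its left, z up, the work surface at z = 0. Lengths are in m, angles in rad, forces in N, time in s.
With the tool pointing down it reaches from about 0.225 to 0.875 m from the base axis. Payload 3.4 kg.
Tool frame: the origin (TCP) lies between the finger pads; the fingertips stand 8 mm ahead of it and the grasp point (between the pads) lies 11 mm behind it; x points along the fingers, y is the direction in which the jaws open and shut, and the axes are right-handed (so a half turn about x gives the same grasp; the last joint's range is limited). The gripper opens to 85 mm and grips with 20 to 120 N. Pads are 22 mm wide; open, the fingers measure 114 mm over their backs; the gripper's body (76 mm by 85 mm) begins 54 mm behind the grasp point. The pads swing forward as they close: fully open they stand 13 mm farther back than shut.
Start: joints at [1.198, 0.276, 1.505, -0, 1.361, -0.121], TCP at [0.143, 0.557, 0.239] pointing down, gripper open.
Joint ranges: [-2.89, 2.89], [-0.75, 2.08], [0.22, 2.7], [-1.18, 4.32], [0.11, 2.71], [-2.7, 2.7]. Speed limits (rad/s): [2.57, 2.57, 3.14, 3.14, 3.14, 3.14].

### API

Orientations are given as a unit quaternion [w, x, y, z].
In Python, from station import bot gives the robot as it stands. The module is installed in compiled form; this text tells all that it offers.
- The arm moves only by the tool drive_tool, never from a script. Its argument "motion" is a list that holds one entry, the list of rows, each a list of 7 numbers: the finger opening in m, from 0 to 0.0854, then the shift along the tool's x, y, z in m, then the turn, a rotation vector about the tool's x, y, z in degrees. In form: [[[claw, tx, ty, tz, wx, wy, wz], ...]]. A call has 1 to 12 rows; each row shifts and turns the pose as measured when the row begins, along the tool's axes as they then stand; what a row does not reach is not made up. A row lasts 1/8 s, in which the tool goes at most 62.5 mm and 10.7 degrees, less where a joint would pass 70% of its speed; a pose out of reach is approached as far as the arm can. A call is refused whole if a number of a shift passes 0.0625 or a number of a turn 10.7, either way. A call with a gripper value outside its range is refused whole. The fingers move at their own pace and stop on an object; the grip force is fixed at half the most. Time passes only in rows, so rows that do not move let the fingers close. It gives the time, the measured TCP pose, the force and the opening at its end, in the units of the state.
- bot.state(): the state, without advancing time (a new reading comes with each control period).
- bot.camera(name): name is "scene" or "side" or "wrist"; returns a dict with "image" (400x640x3 uint8, red, green, blue), "fx", "fy", "cx", "cy" (pixels), "rvec" (rotation vector, rad) and "tvec" (3), from world to camera coordinates, as OpenCV has them; the wrist camera has in their place "hand_eye" (4x4, takes a point from camera to tool coordinates, whose origin is the TCP and whose axes are the tool frame's). Camera axes: x right, y down, z forward; pixel columns grow to the right and rows downward; lengths in m; the calibration is good to about 2 mm. A picture is of the moment at which its call begins: read the wrist's pose just before it. There is no depth.
- bot.sign_off(): hands the job in, once; it reports no verdict.
Trained networks look in the newest picture that a camera, given by its name, has taken for a name from the list of things; names that differ only in an ending like _2 or _b are one class to them, and where a whole thing is asked for, a point or a joint stands for the part that bears it (a point fixed in the world has none). Each returns a list of dicts, best first, with "score" (0 to 1); they miss things now and then, are a little off and sometimes report something else, mostly with a low value. They report only what shows in the picture. A call takes as long as a camera call. They do not tell look-alikes from the thing itself.
- bot.boxes_of(query, camera): "rect" ([left, top, right, bottom] in pixels, round what is visible of it).
- bot.place_of(query, camera): "at" ([row, column] in pixels: a listed point, or the origin of a listed thing).
The state is a dict: "t": time; "joint_positions": joint angles; "dq": joint speeds; "joint_torque": joint torques, N m; "eef_pos": TCP position; "tool_rot": TCP orientation; "wrist_force": force on the tool from outside, world axes, zero at the start; "wrist_torque": the same for the moment, N m; "grip_width": opening from 0.0 (shut) to 1.0 (fully open).
Only numpy, scipy, OpenCV 4.12 (cv2) and the standard library are available. Lean on these libraries where they do the work, as an engineer would, in place of code of your own. Each camera call takes 0.05 s, during which the arm holds its last target. There are 200 camera calls.

## Working session

There is one attempt and no reset: what is moved stays moved. The work goes in short steps, Python scripts to look and compute and a tool call to move; the robot and the scene stay as the last step left them, time stands still between calls to the robot, and variables do not carry over. Pictures are saved under pics/ and viewed, about 8 in all and at most 12, crops included, and the job is handed in when it is done.

Besides the shell and the picture viewer there is one more tool, called after ">>>" by a JSON object that holds its "api" and its "payload", one argument or row to a line. drive_tool: Moves the arm, as the interface text tells. Its arguments: {"type":"object","properties":{"motion":{"type":"array"}},"required":["motion"]}

```bash
mkdir -p pics
cat > h.py <<'E'
import numpy as np, cv2
from station import bot
from scipy.spatial.transform import Rotation as R
def rot(q): return R.from_quat([q[1],q[2],q[3],q[0]]).as_matrix()
def cam(n):
    s=bot.state(); c=bot.camera(n)
    K=np.array([[c['fx'],0,c['cx']],[0,c['fy'],c['cy']],[0,0,1]])
    if 'hand_eye' in c:
        T=np.eye(4);T[:3,:3]=rot(s['tool_rot']);T[:3,3]=s['eef_pos'];T=T@np.array(c['hand_eye'])
        Rw,o=T[:3,:3],T[:3,3]
    else:
        Rc=cv2.Rodrigues(np.array(c['rvec'],float))[0]; Rw=Rc.T; o=-Rc.T@np.array(c['tvec']).ravel()
    return dict(im=c['image'],K=K,Rw=Rw,o=o)
def ray(c,u,v): return c['Rw']@np.linalg.inv(c['K'])@np.array([u,v,1.])
def onz(c,u,v,z):
    d=ray(c,u,v); return c['o']+d*(z-c['o'][2])/d[2]
def proj(c,p):
    q=c['K']@(c['Rw'].T@(np.asarray(p)-c['o'])); return q[:2]/q[2]
def tri(cs,uvs):
    A=0;b=0
    for c,(u,v) in zip(cs,uvs):
        d=ray(c,u,v);d/=np.linalg.norm(d);P=np.eye(3)-np.outer(d,d);A=A+P;b=b+P@c['o']
    return np.linalg.solve(A,b)
def save(n,im): cv2.imwrite('pics/'+n,im[:,:,::-1])
E
python3 - <<'E'
from h import *
s=bot.state();print(s['t'],s['eef_pos'],s['tool_rot'],s['wrist_force'])
cs={n:cam(n) for n in('scene','side')}
for n,c in cs.items(): save(n+'0.png',c['im']); print(n,c['o'].round(3))
for q in['can_lid','label','window','collar_mid','lever_tip','pivot','flat_tin','reel','condenser','gear','loupe','splicer']:
    for n in cs:
        for r in bot.place_of(q,n)[:3]: 
            v,u=r['at'];z={'can_lid':.135,'pivot':.04,'window':.097,'label':.097,'collar_mid':.09,'lever_tip':.12}.get(q,0)
            print(q,n,round(r['score'],2),round(u),round(v),onz(cs[n],u,v,z).round(3))
E
```

```text
0.0 [0.14306638 0.55636147 0.23843043] [ 0.70134207  0.08815029  0.70167737 -0.08942987] [-0.2452496  -0.10069709 -0.28027498]
scene [ 1.269 -0.383  0.757]
side [0.372 0.852 0.974]
can_lid scene 0.6 152 241 [ 0.481 -0.231  0.135]
can_lid side 0.62 354 100 [ 0.484 -0.231  0.135]
label scene 0.59 139 277 [ 0.522 -0.278  0.097]
label scene 0.34 335 230 [0.609 0.119 0.097]
label side 0.8 344 96 [ 0.522 -0.29   0.097]
window scene 0.81 193 251 [ 0.506 -0.164  0.097]
window side 0.92 341 128 [ 0.506 -0.152  0.097]
collar_mid scene 0.63 396 195 [0.575 0.324 0.09 ]
collar_mid scene 0.62 295 152 [0.266 0.231 0.09 ]
collar_mid scene 0.51 327 208 [0.526 0.154 0.09 ]
collar_mid side 0.81 272 272 [0.577 0.327 0.09 ]
collar_mid side 0.62 311 344 [0.463 0.467 0.09 ]
collar_mid side 0.55 424 259 [0.262 0.23  0.09 ]
lever_tip scene 0.86 391 176 [0.538 0.335 0.12 ]
lever_tip scene 0.76 403 146 [0.439 0.464 0.12 ]
lever_tip scene 0.7 291 133 [0.212 0.252 0.12 ]
lever_tip side 0.69 324 342 [0.437 0.472 0.12 ]
lever_tip side 0.64 441 256 [0.23  0.238 0.12 ]
lever_tip side 0.53 322 214 [0.499 0.173 0.12 ]
[... 266 characters left out ...]

flat_tin scene 0.87 361 288 [0.703 0.122 0.   ]
flat_tin side 0.97 250 215 [0.697 0.117 0.   ]
reel scene 0.76 195 347 [ 0.654 -0.233  0.   ]
reel side 0.72 296 130 [ 0.653 -0.224  0.   ]
condenser side 0.75 402 148 [ 0.334 -0.21   0.   ]
condenser side 0.53 302 226 [0.558 0.127 0.   ]
gear scene 0.6 336 206 [0.431 0.252 0.   ]
gear side 0.58 343 268 [0.437 0.228 0.   ]
gear side 0.36 352 97 [ 0.51  -0.417  0.   ]
loupe scene 0.84 295 221 [0.429 0.128 0.   ]
loupe side 0.72 354 237 [0.425 0.136 0.   ]
loupe side 0.47 302 229 [0.556 0.136 0.   ]
splicer scene 0.69 198 235 [ 0.346 -0.099  0.   ]
splicer scene 0.45 194 351 [ 0.66  -0.238  0.   ]
splicer side 0.96 392 174 [ 0.353 -0.096  0.   ]
```

```bash
ls pics
```

```text
scene0.png
side0.png
```

View pics/scene0.png

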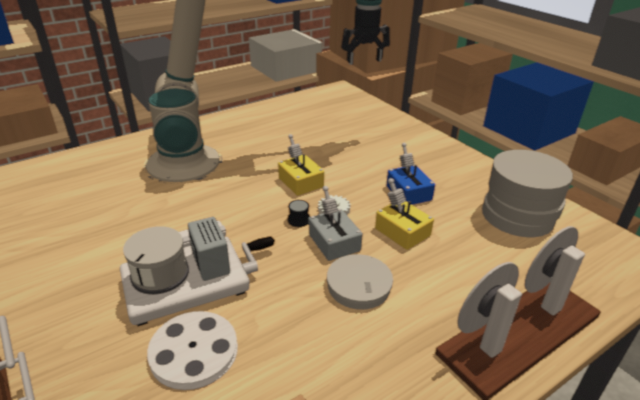

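View pics/side0.png

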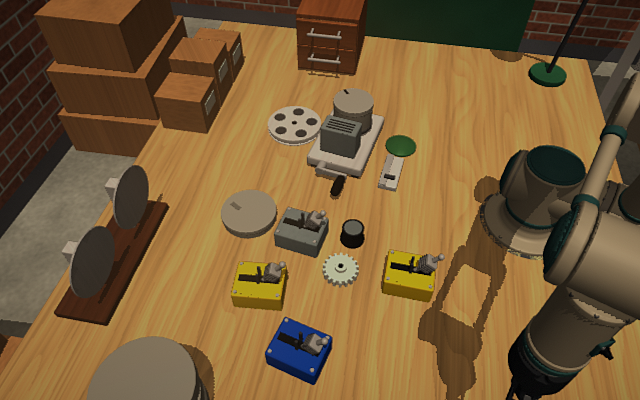

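The scene shows the plinth with the can at scene (155,250), a stripe on its lid at (138,258), and the label at the front. There are four switches: two yellow at (300,172) and (404,222), one blue at (410,182), and one grey at (335,232). The grey one fits, as blue and yellow are excluded, and I'll confirm it from the wrist camera on the way.

```bash
cat >> h.py <<'E'
def plan(p,yaw,n,claw,tilt=None):
    """rows to TCP p, tool down, tool-y heading yaw deg (mod 180 not applied)"""
    s=bot.state(); A=rot(s['tool_rot']); p0=np.array(s['eef_pos'])
    y=np.array([np.cos(np.radians(yaw)),np.sin(np.radians(yaw)),0]);x=np.array([0,0,-1.])
    B=np.c_[x,y,np.cross(x,y)]
    w=R.from_matrix(A.T@B).as_rotvec()
    print('turn total deg',np.degrees(w).round(1),'dist',np.linalg.norm(np.array(p)-p0).round(3))
    rows=[];
    for i in range(n):
        C=A@R.from_rotvec(w*i/n).as_matrix()
        d=C.T@(np.array(p)-p0)/n
        rows.append([claw,*d.round(4),*np.degrees(w/n).round(1)])
    print(str([[float(a) for a in r] for r in rows]).replace(' ',''))
def st():
    s=bot.state();M=rot(s['tool_rot']);print('t',round(s['t'],2),'p',np.array(s['eef_pos']).round(4),'yaw',np.degrees(np.arctan2(M[1,1],M[0,1])).round(1),'down',M[:,0].round(3),'q',np.array(s['joint_positions']).round(2),'F',np.array(s['wrist_force']).round(1),'g',round(s['grip_width'],3))
E
python3 - <<'E'
from h import *
st(); print(bot.camera('wrist')['hand_eye'],bot.camera('wrist')['fx'])
plan([.50,.165,.33],165.6-90,9,.085)
E
```

```text
t 1.3 p [0.1433 0.5569 0.2393] yaw 75.6 down [ 0.  0. -1.] q [ 1.2   0.28  1.5  -0.    1.36 -0.12] F [ 0.4 -0.6  1.3] g 0.999
[[-1.94083688e-04 -3.11420235e-01  9.50272277e-01 -1.33473270e-01]
 [ 9.99999642e-01  7.22278388e-04  4.40942806e-04  2.27903464e-04]
 [-8.23679641e-04  9.50272022e-01  3.11419983e-01 -7.97326879e-02]
 [ 0.00000000e+00  0.00000000e+00  0.00000000e+00  1.00000000e+00]] 359.250903766616
turn total deg [-0. -0. -0.] dist 0.538
[[0.085,-0.0101,-0.0323,0.0492,-0.0,-0.0,-0.0],[0.085,-0.0101,-0.0323,0.0492,-0.0,-0.0,-0.0],[0.085,-0.0101,-0.0323,0.0492,-0.0,-0.0,-0.0],[0.085,-0.0101,-0.0323,0.0492,-0.0,-0.0,-0.0],[0.085,-0.0101,-0.0323,0.0492,-0.0,-0.0,-0.0],[0.085,-0.0101,-0.0323,0.0492,-0.0,-0.0,-0.0],[0.085,-0.0101,-0.0323,0.0492,-0.0,-0.0,-0.0],[0.085,-0.0101,-0.0323,0.0492,-0.0,-0.0,-0.0],[0.085,-0.0101,-0.0323,0.0492,-0.0,-0.0,-0.0]]
```

>>> {"api": "drive_tool", "payload": {
  "motion": [
    [[0.085,-0.01,-0.032,0.049,0,0,0],[0.085,-0.01,-0.032,0.049,0,0,0],[0.085,-0.01,-0.032,0.049,0,0,0],[0.085,-0.01,-0.032,0.049,0,0,0],[0.085,-0.01,-0.032,0.049,0,0,0],[0.085,-0.01,-0.032,0.049,0,0,0],[0.085,-0.01,-0.032,0.049,0,0,0],[0.085,-0.01,-0.032,0.049,0,0,0],[0.085,0,-0.02,0.02,0,0,0],[0.085,0,0,0,0,0,0]]
  ]
}}

```text
t: 2.65
eef_pos: [0.4855, 0.1776, 0.322]
tool_rot: [0.704, 0.089, 0.7, -0.087]
wrist_force: [0.1, -0.9, -0.3]
grip_width: 0.996
```

Run:
```python
from h import *
st();c=cam('wrist');save('w1.png',c['im'])
np.savez('w1.npz',**c)
for q,z in[('collar_mid',.087),('lever_tip',.121),('pivot',.04),('lever',.04)]:
    for r in bot.place_of(q,'wrist')[:3]:
        v,u=r['at'];print(q,round(r['score'],2),round(u),round(v),onz(c,u,v,z).round(3))
plan([.483,-.231,.30],-25.6-60,9,.085)
```

```text
t 2.65 p [0.4855 0.1776 0.322 ] yaw 75.7 down [ 0.006  0.003 -1.   ] q [ 0.22  0.15  1.47  0.    1.51 -1.11] F [ 0.1 -0.9 -0.3] g 0.996
collar_mid 0.96 317 189 [0.518 0.17  0.087]
collar_mid 0.88 596 60 [0.458 0.461 0.087]
collar_mid 0.71 466 205 [0.577 0.323 0.087]
lever_tip 0.93 476 196 [0.554 0.322 0.121]
lever_tip 0.78 630 32 [0.438 0.466 0.121]
lever_tip 0.6 312 178 [0.496 0.171 0.121]
pivot 0.96 317 204 [0.551 0.161 0.04 ]
pivot 0.76 561 95 [0.493 0.457 0.04 ]
pivot 0.72 456 214 [0.607 0.325 0.04 ]Traceback (most recent call last):
  File "<stdin>", line 5, in <module>
ValueError: it knows: can_lid, collar_mid, condenser, flat_tin, gear, label, lever_tip, loupe, pivot, reel, splicer, window
```

View pics/w1.png

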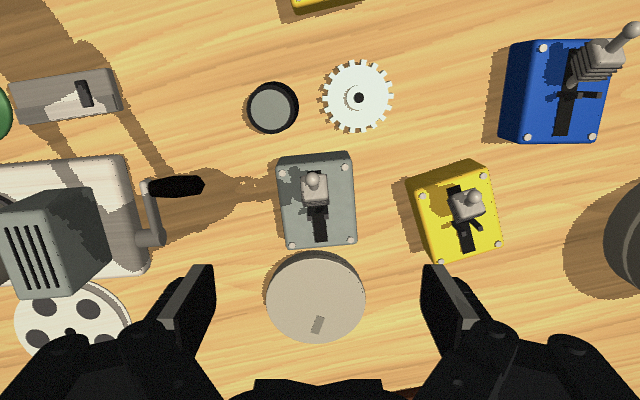

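Wrist view: the grey switch is at (317,200) with its lever leaning toward the robot. The loupe and gear stand above it, and the yellow and blue look-alikes are to the right. The grey one is the one meant. Next I go to the can.

Run:
```python
from h import *
plan([.483,-.231,.29],-40,12,.07)
```

```text
turn total deg [ 1.16e+02 -1.00e-01 -4.00e-01] dist 0.412
[[0.07,0.0026,-0.0333,0.0082,9.7,-0.0,-0.0],[0.07,0.0026,-0.0314,0.0137,9.7,-0.0,-0.0],[0.07,0.0026,-0.0287,0.0188,9.7,-0.0,-0.0],[0.07,0.0026,-0.0251,0.0233,9.7,-0.0,-0.0],[0.07,0.0026,-0.0208,0.0272,9.7,-0.0,-0.0],[0.07,0.0027,-0.016,0.0303,9.7,-0.0,-0.0],[0.07,0.0027,-0.0107,0.0326,9.7,-0.0,-0.0],[0.07,0.0027,-0.005,0.0339,9.7,-0.0,-0.0],[0.07,0.0027,0.0007,0.0343,9.7,-0.0,-0.0],[0.07,0.0027,0.0065,0.0336,9.7,-0.0,-0.0],[0.07,0.0027,0.012,0.0321,9.7,-0.0,-0.0],[0.07,0.0027,0.0173,0.0296,9.7,-0.0,-0.0]]
```

>>> {"api": "drive_tool", "payload": {
  "motion": [
    [[0.07,0.003,-0.033,0.008,9.7,0,0],[0.07,0.003,-0.031,0.014,9.7,0,0],[0.07,0.003,-0.029,0.019,9.7,0,0],[0.07,0.003,-0.025,0.023,9.7,0,0],[0.07,0.003,-0.021,0.027,9.7,0,0],[0.07,0.003,-0.016,0.03,9.7,0,0],[0.07,0.003,-0.011,0.033,9.7,0,0],[0.07,0.003,-0.005,0.034,9.7,0,0],[0.07,0.003,0.001,0.034,9.7,0,0],[0.07,0.003,0.007,0.034,9.7,0,0],[0.07,0.003,0.012,0.032,9.7,0,0],[0.07,0.003,0.017,0.03,9.7,0,0]]
  ]
}}

```text
t: 4.35
eef_pos: [0.4723, -0.2222, 0.2837]
tool_rot: [0.284, 0.651, 0.288, -0.642]
wrist_force: [-0.2, 0.2, -0.3]
grip_width: 0.822
```

>>> {"api": "drive_tool", "payload": {
  "motion": [
    [[0.07,0,0,0,0,0,0],[0.07,0,0,0,0,0,0]]
  ]
}}

```text
t: 4.6
eef_pos: [0.4726, -0.2211, 0.2832]
tool_rot: [0.284, 0.651, 0.289, -0.642]
wrist_force: [-0.5, 0.4, 0.5]
grip_width: 0.823
```

Run:
```python
from h import *
st();c=cam('wrist');save('w2.png',c['im'])
np.savez('w2.npz',**c)
for q,z in[('can_lid',.135),('label',.097),('window',.097)]:
    for r in bot.place_of(q,'wrist')[:3]:
        v,u=r['at'];print(q,round(r['score'],2),round(u),round(v),onz(c,u,v,z).round(4))
plan([.483,-.231,.20],-40,4,.07)
```

```text
t 4.6 p [ 0.4726 -0.2211  0.2832] yaw -42.2 down [ 0.009  0.011 -1.   ] q [-0.58  0.17  1.54  0.01  1.43  0.15] F [-0.5  0.4  0.5] g 0.823
can_lid 0.93 337 184 [ 0.4851 -0.2309  0.135 ]
window 0.69 292 100 [ 0.4998 -0.1578  0.097 ]
turn total deg [-2.2 -0.8 -0. ] dist 0.085
[[0.07,0.0209,0.0035,0.0003,-0.6,-0.2,-0.0],[0.07,0.0209,0.0035,0.0003,-0.6,-0.2,-0.0],[0.07,0.0209,0.0035,0.0002,-0.6,-0.2,-0.0],[0.07,0.0209,0.0035,0.0002,-0.6,-0.2,-0.0]]
```

View pics/w2.png

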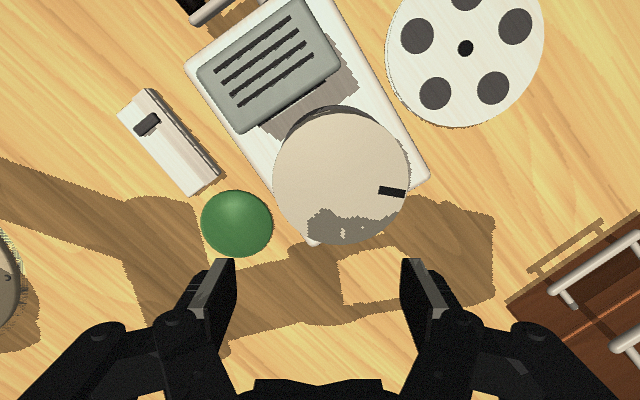

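Run:
```python
from h import *
c=dict(np.load('w2.npz'))
f=lambda u,v,z:onz(c,u,v,z)
for n,a,b in[('plinthR',(360,28,.045),(424,165,.045)),('plinthL',(190,78,.045),(300,232,.045)),('blkfront',(243,132,.13),(333,73,.13)),('stripe',(379,190,.135),(405,194,.135)),('blkleft',(198,76,.13),(234,130,.13))]:
    A,B=f(*a),f(*b);d=B-A;print(n,A.round(4),B.round(4),np.degrees(np.arctan2(d[1],d[0])).round(1))
# lid circle fit via edges of lid
im=c['im'].astype(int)
P=[(272,178),(410,175),(341,245),(285,220),(397,220),(280,145),(402,145)]
Q=np.array([f(u,v,.135)[:2] for u,v in P])
A=np.c_[2*Q,np.ones(len(Q))];x=np.linalg.lstsq(A,(Q**2).sum(1),rcond=None)[0]
print('circ',x[:2],np.sqrt(x[2]+x[0]**2+x[1]**2), 'proj r55 of (.485,-.231):',[proj(c,[.485+.055*np.cos(t),-.231+.055*np.sin(t),.135]).round(0).tolist() for t in np.linspace(0,5.5,8)])
```

```text
plinthR [ 0.589  -0.1522  0.045 ] [ 0.5537 -0.2989  0.045 ] -103.5
plinthL [ 0.4357 -0.0741  0.045 ] [ 0.4041 -0.267   0.045 ] -99.3
blkfront [ 0.4569 -0.15    0.13  ] [ 0.5393 -0.1648  0.13  ] -10.1
stripe [ 0.507  -0.2581  0.135 ] [ 0.5207 -0.2751  0.135 ] -51.2
blkleft [ 0.4618 -0.0975  0.13  ] [ 0.4527 -0.1441  0.13  ] -101.0
circ [ 0.48816263 -0.23222189] 0.056747526041097625 proj r55 of (.485,-.231): [[390.0, 138.0], [342.0, 115.0], [291.0, 133.0], [270.0, 180.0], [288.0, 226.0], [333.0, 245.0], [380.0, 230.0], [404.0, 187.0]]
```

Run:
```python
from h import *
plan([.4865,-.231,.16],-42,4,.065)
```

```text
turn total deg [-0.2 -0.8 -0. ] dist 0.125
[[0.065,0.0309,0.0042,-0.0002,-0.1,-0.2,-0.0],[0.065,0.0309,0.0042,-0.0002,-0.1,-0.2,-0.0],[0.065,0.0309,0.0042,-0.0003,-0.1,-0.2,-0.0],[0.065,0.0309,0.0042,-0.0004,-0.1,-0.2,-0.0]]
```

>>> {"api": "drive_tool", "payload": {
  "motion": [
    [[0.065,0.03,0.004,0,0,-0.2,0],[0.065,0.03,0.004,0,0,-0.2,0],[0.065,0.03,0.004,0,0,-0.2,0],[0.065,0.02,0.004,0,0,-0.2,0],[0.065,0,0,0,0,0,0]]
  ]
}}

```text
t: 5.42
eef_pos: [0.4871, -0.2286, 0.1728]
tool_rot: [0.29, 0.646, 0.287, -0.645]
wrist_force: [-0.5, 0.1, -0.3]
grip_width: 0.764
```

Run:
```python
from h import *
st();plan([.4865,-.231,.15],-42,1,.065)
```

```text
t 5.42 p [ 0.4871 -0.2286  0.1728] yaw -41.8 down [ 0.004 -0.003 -1.   ] q [-0.57  0.27  1.69 -0.    1.18  0.16] F [-0.5  0.1 -0.3] g 0.764
turn total deg [ 0.2 -0.  -0.3] dist 0.023
[[0.065,0.0228,0.001,0.0023,0.2,-0.0,-0.3]]
```

>>> {"api": "drive_tool", "payload": {
  "motion": [
    [[0.065,0.012,0.001,0.002,0,0,-0.3],[0.065,0.012,0,0,0,0,0],[0.065,0,0,0,0,0,0]]
  ]
}}

```text
t: 5.8
eef_pos: [0.4874, -0.2307, 0.1493]
tool_rot: [0.289, 0.646, 0.288, -0.645]
wrist_force: [0.1, -0.3, 0.3]
grip_width: 0.76
```

>>> {"api": "drive_tool", "payload": {
  "motion": [
    [[0.065,0.003,0,0,0,0,0],[0.065,0,0,0,0,0,0]]
  ]
}}

```text
t: 6.05
eef_pos: [0.4878, -0.231, 0.1467]
tool_rot: [0.29, 0.646, 0.288, -0.644]
wrist_force: [1.1, -0.2, 0.2]
grip_width: 0.761
```

>>> {"api": "drive_tool", "payload": {
  "motion": [
    [[0.065,0.003,0,0,0,0,0],[0.065,0,0,0,0,0,0]]
  ]
}}

```text
t: 6.3
eef_pos: [0.488, -0.2312, 0.144]
tool_rot: [0.29, 0.647, 0.288, -0.644]
wrist_force: [-0.9, -0.1, -0.7]
grip_width: 0.76
```

>>> {"api": "drive_tool", "payload": {
  "motion": [
    [[0.065,0.003,0,0,0,0,0],[0.065,0,0,0,0,0,0]]
  ]
}}

```text
t: 6.55
eef_pos: [0.4881, -0.2313, 0.141]
tool_rot: [0.29, 0.647, 0.288, -0.644]
wrist_force: [0.7, 0.1, 0.3]
grip_width: 0.76
```

>>> {"api": "drive_tool", "payload": {
  "motion": [
    [[0.065,0.003,0,0,0,0,0],[0.065,0,0,0,0,0,0]]
  ]
}}

```text
t: 6.8
eef_pos: [0.4881, -0.2313, 0.1377]
tool_rot: [0.29, 0.647, 0.288, -0.644]
wrist_force: [0.6, -0.9, -1.0]
grip_width: 0.763
```

>>> {"api": "drive_tool", "payload": {
  "motion": [
    [[0.065,0.002,0,0,0,0,0],[0.065,0,0,0,0,0,0]]
  ]
}}

```text
t: 7.05
eef_pos: [0.4883, -0.2312, 0.1368]
tool_rot: [0.29, 0.647, 0.288, -0.644]
wrist_force: [-0.6, -0.5, 1.8]
grip_width: 0.757
```

>>> {"api": "drive_tool", "payload": {
  "motion": [
    [[0.065,0.002,0,0,0,0,0],[0.065,0,0,0,0,0,0]]
  ]
}}

```text
t: 7.3
eef_pos: [0.4882, -0.2311, 0.1366]
tool_rot: [0.29, 0.647, 0.287, -0.644]
wrist_force: [-1.5, -0.0, 5.5]
grip_width: 0.763
```

>>> {"api": "drive_tool", "payload": {
  "motion": [
    [[0.065,0.002,0,0,0,0,0],[0.065,0,0,0,0,0,0]]
  ]
}}

```text
t: 7.55
eef_pos: [0.4882, -0.2311, 0.1367]
tool_rot: [0.291, 0.647, 0.287, -0.644]
wrist_force: [-1.2, 1.3, 5.4]
grip_width: 0.758
```

>>> {"api": "drive_tool", "payload": {
  "motion": [
    [[0.065,0.004,0,0,0,0,0]]
  ]
}}

```text
t: 7.68
eef_pos: [0.4882, -0.2311, 0.1343]
tool_rot: [0.291, 0.647, 0.287, -0.644]
wrist_force: [-3.8, 1.8, 15.6]
grip_width: 0.764
```

>>> {"api": "drive_tool", "payload": {
  "motion": [
    [[0.065,0.004,0,0,0,0,0]]
  ]
}}

```text
t: 7.8
eef_pos: [0.4883, -0.2309, 0.1327]
tool_rot: [0.291, 0.647, 0.287, -0.643]
wrist_force: [-4.1, 2.1, 20.8]
grip_width: 0.76
```

>>> {"api": "drive_tool", "payload": {
  "motion": [
    [[0.065,-0.001,0,0,0,0,0]]
  ]
}}

```text
t: 7.92
eef_pos: [0.4882, -0.2309, 0.1358]
tool_rot: [0.292, 0.647, 0.287, -0.643]
wrist_force: [-2.1, 1.1, 8.9]
grip_width: 0.762
```

>>> {"api": "drive_tool", "payload": {
  "motion": [
    [[0.065,0.001,0,0,-5,0,0]]
  ]
}}

```text
t: 8.05
eef_pos: [0.4891, -0.2304, 0.1364]
tool_rot: [0.32, 0.635, 0.314, -0.629]
wrist_force: [1.3, 4.3, 7.6]
grip_width: 0.763
```

>>> {"api": "drive_tool", "payload": {
  "motion": [
    [[0.065,0.001,0,0,-8,0,0],[0.065,0.001,0,0,-8,0,0]]
  ]
}}

```text
t: 8.3
eef_pos: [0.4915, -0.2285, 0.1369]
tool_rot: [0.408, 0.585, 0.4, -0.575]
wrist_force: [1.2, 4.1, 6.3]
grip_width: 0.758
```

>>> {"api": "drive_tool", "payload": {
  "motion": [
    [[0.065,0.003,0,0,0,0,0]]
  ]
}}

```text
t: 8.43
eef_pos: [0.4918, -0.2279, 0.1353]
tool_rot: [0.408, 0.586, 0.401, -0.575]
wrist_force: [-3.5, 2.7, 12.1]
grip_width: 0.764
```

Run:
```python
from h import *
st();c=cam('scene');save('s3.png',cv2.resize(c['im'][190:330,70:290],None,fx=3,fy=3))
plan([.487,-.231,.135],-20,1,.065)
```

```text
t 8.43 p [ 0.4918 -0.2279  0.1353] yaw -20.3 down [ 0.019  0.    -1.   ] q [-0.57  0.3   1.75  0.01  1.08 -0.22] F [-3.5  2.7 12.1] g 0.764
turn total deg [-0.3 -0.4 -1. ] dist 0.006
[[0.065,0.0001,-0.0032,0.0045,-0.3,-0.4,-1.0]]
```

View pics/s3.png

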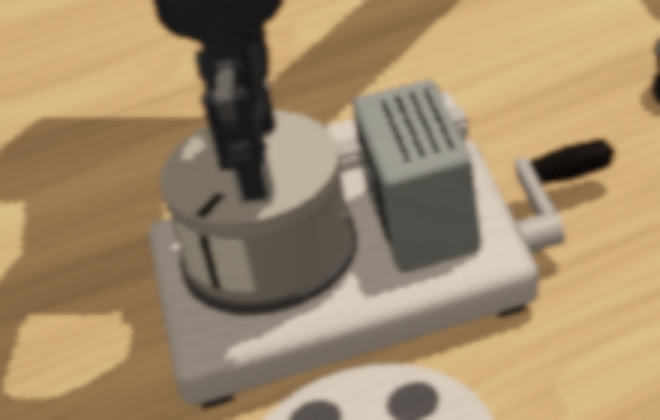

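Stripe at scene (140,258) has barely moved, so the fingers slipped. I'll press harder, recentre and level the tool.

>>> {"api": "drive_tool", "payload": {
  "motion": [
    [[0.065,0.002,-0.003,0.004,0,-0.4,-1.0]]
  ]
}}

```text
t: 8.6
eef_pos: [0.4906, -0.23, 0.1355]
tool_rot: [0.405, 0.583, 0.402, -0.578]
wrist_force: [5.8, 5.6, 11.8]
grip_width: 0.759
```

>>> {"api": "drive_tool", "payload": {
  "motion": [
    [[0.065,0.003,-0.001,0.001,-5,0,0]]
  ]
}}

```text
t: 8.72
eef_pos: [0.4905, -0.2293, 0.1345]
tool_rot: [0.431, 0.566, 0.427, -0.559]
wrist_force: [-1.5, 4.8, 14.7]
grip_width: 0.759
```

>>> {"api": "drive_tool", "payload": {
  "motion": [
    [[0.065,0.003,-0.001,0.001,-6,0,0]]
  ]
}}

```text
t: 8.85
eef_pos: [0.49, -0.2288, 0.1338]
tool_rot: [0.46, 0.543, 0.457, -0.534]
wrist_force: [-2.4, 4.5, 16.8]
grip_width: 0.76
```

Run:
```python
from h import *
st()
plan([.487,-.231,.135],-20,1,.065)
```

```text
t 8.85 p [ 0.49   -0.2288  0.1338] yaw -9.2 down [ 0.012  0.004 -1.   ] q [-0.57  0.3   1.75  0.01  1.08 -0.42] F [-2.4  4.5 16.8] g 0.76
turn total deg [10.8 -0.4 -0.6] dist 0.004
[[0.065,-0.0013,-0.0026,0.0027,10.8,-0.4,-0.6]]
```

>>> {"api": "drive_tool", "payload": {
  "motion": [
    [[0.065,0.0022,-0.001,0.002,-8,-0.1,-0.2],[0.065,0.0022,-0.001,0.002,-8,-0.1,-0.2],[0.065,0.0022,-0.001,0.002,-8,0,0]]
  ]
}}

```text
t: 9.22
eef_pos: [0.4882, -0.2288, 0.1341]
tool_rot: [0.563, 0.434, 0.562, -0.423]
wrist_force: [-3.4, 6.8, 15.9]
grip_width: 0.764
```

Run:
```python
from h import *
st();c=cam('scene');save('s4.png',cv2.resize(c['im'][190:330,70:290],None,fx=3,fy=3))
for r in bot.place_of('label','scene')[:2]: print(r, onz(c,r['at'][1],r['at'][0],.097))
plan([.487,-.231,.135],30,1,.065)
for a in range(-60,60,10): print(a,((proj(c,[.4865+.055*np.cos(np.radians(a)),-.231+.055*np.sin(np.radians(a)),.135])-[70,190])*3).round(0))
```

```text
t 9.22 p [ 0.4882 -0.2288  0.1341] yaw 15.4 down [ 0.011  0.01  -1.   ] q [-0.58  0.3   1.75  0.02  1.09 -0.85] F [-3.4  6.8 15.9] g 0.764
{'at': [278.0, 155.3], 'score': 0.62} [ 0.54128865 -0.2530007   0.097     ]
turn total deg [-14.7  -0.3  -0.8] dist 0.002
[[0.065,-0.0009,-0.0016,0.0016,-14.7,-0.3,-0.8]]
-60 [190. 210.]
-50 [203. 214.]
-40 [217. 216.]
-30 [232. 216.]
-20 [248. 215.]
-10 [264. 211.]
0 [280. 206.]
10 [294. 200.]
20 [307. 192.]
30 [318. 184.]
40 [326. 175.]
50 [332. 165.]
```

View pics/s4.png

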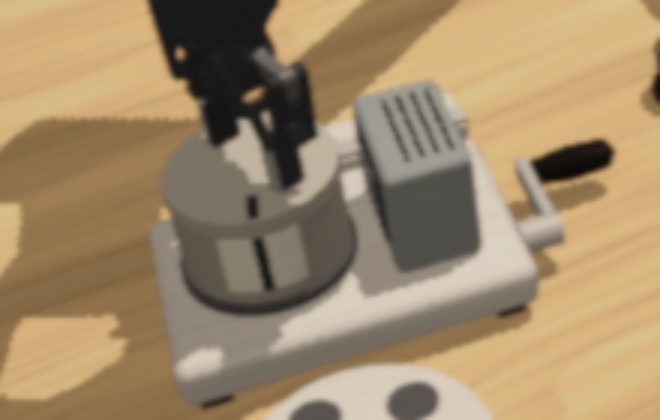

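Stripe now at crop (252,217), which is about -17°, so the can is turning with the fingers. About 96° remain.

>>> {"api": "drive_tool", "payload": {
  "motion": [
    [[0.065,0.0018,-0.0015,0.0025,-8,-0.1,-0.3],[0.065,0.0018,-0.0015,0.0025,-8,-0.1,-0.3],[0.065,0.002,-0.0015,0.0025,-8,-0.1,-0.3],[0.065,0.002,-0.0015,0.0025,-8,0,0]]
  ]
}}

```text
t: 9.82
eef_pos: [0.4868, -0.2296, 0.1341]
tool_rot: [0.658, 0.259, 0.662, -0.248]
wrist_force: [-5.0, 7.3, 15.7]
grip_width: 0.761
```

Run:
```python
from h import *
st();plan([.487,-.231,.135],60,1,.065)
```

```text
t 9.82 p [ 0.4868 -0.2296  0.1341] yaw 48.0 down [ 0.001  0.017 -1.   ] q [-0.58  0.31  1.74  0.02  1.1  -1.43] F [-5.   7.3 15.7] g 0.761
turn total deg [-12.   -0.5  -0.8] dist 0.002
[[0.065,-0.0009,-0.0009,0.0011,-12.0,-0.5,-0.8]]
```

>>> {"api": "drive_tool", "payload": {
  "motion": [
    [[0.065,0.0018,-0.001,0.002,-8,-0.2,-0.3],[0.065,0.0018,-0.001,0.002,-8,-0.2,-0.3],[0.065,0.002,-0.001,0.002,-8,-0.1,-0.3]]
  ]
}}

```text
t: 10.2
eef_pos: [0.4855, -0.2294, 0.134]
tool_rot: [0.697, 0.109, 0.702, -0.104]
wrist_force: [-7.2, 5.2, 15.9]
grip_width: 0.764
```

>>> {"api": "drive_tool", "payload": {
  "motion": [
    [[0.065,0.0018,-0.001,0.002,-8,-0.1,-0.3],[0.065,0.0018,-0.001,0.002,-8,-0.1,-0.3],[0.065,0.002,-0.001,0.002,-8,0,0]]
  ]
}}

```text
t: 10.58
eef_pos: [0.4883, -0.2303, 0.1345]
tool_rot: [0.703, -0.045, 0.708, 0.046]
wrist_force: [-3.8, 3.9, 13.9]
grip_width: 0.766
```

Run:
```python
from h import *
st();c=cam('side');save('d5.png',cv2.resize(c['im'][70:190,270:420],None,fx=4,fy=4))
plan([.487,-.231,.135],111.5,1,.065)
for a in range(40,110,10): print(a,((proj(c,[.4865+.05*np.cos(np.radians(a)),-.231+.05*np.sin(np.radians(a)),.135])-[270,70])*4).round(0))
```

```text
t 10.57 p [ 0.4883 -0.2303  0.1345] yaw 97.4 down [-0.007  0.001 -1.   ] q [-0.57  0.31  1.74 -0.    1.1  -2.27] F [-3.8  3.9 13.9] g 0.766
turn total deg [-13.9  -0.3  -0.1] dist 0.002
[[0.065,-0.0005,-0.0005,-0.0016,-13.9,-0.3,-0.1]]
40 [272. 140.]
50 [279. 147.]
60 [288. 153.]
70 [299. 158.]
80 [311. 161.]
90 [323. 164.]
100 [336. 165.]
```

View pics/d5.png

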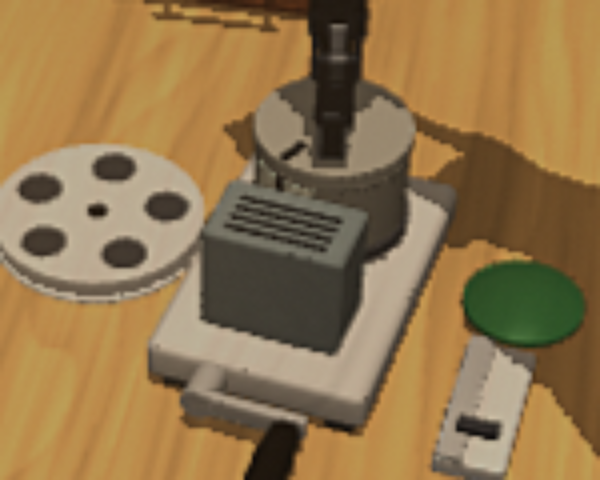

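Stripe centre at crop (293,151), about 60°. I'll turn about 17° more, then lift and measure from above.

>>> {"api": "drive_tool", "payload": {
  "motion": [
    [[0.065,0.0015,0,-0.001,-8,-0.2,0],[0.065,0.002,0,-0.0005,-8,-0.1,0],[0.065,0,0,0,0,0,0]]
  ]
}}

```text
t: 11.0
eef_pos: [0.4875, -0.23, 0.1364]
tool_rot: [0.692, -0.148, 0.69, 0.148]
wrist_force: [-2.1, 1.7, 6.5]
grip_width: 0.762
```

>>> {"api": "drive_tool", "payload": {
  "motion": [
    [[0.065,-0.006,0,0,0,0,0],[0.065,-0.04,0,0,0,0,0],[0.065,-0.05,0,0,0,0,0],[0.065,-0.05,0,0,0,0,0],[0.065,0,0,0,0,0,0]]
  ]
}}

```text
t: 11.62
eef_pos: [0.4874, -0.2305, 0.2862]
tool_rot: [0.692, -0.147, 0.691, 0.148]
wrist_force: [0.2, 0.4, 0.8]
grip_width: 0.757
```

Run:
```python
from h import *
st();c=cam('wrist');np.savez('w6.npz',**c);save('w6.png',c['im'])
for q,z in[('can_lid',.135),('window',.097)]:
    for r in bot.place_of(q,'wrist')[:2]:
        v,u=r['at'];print(q,round(r['score'],2),round(u),round(v),onz(c,u,v,z).round(4))
```

```text
t 11.62 p [ 0.4874 -0.2305  0.2862] yaw 114.1 down [ 0.002  0.002 -1.   ] q [-0.57  0.2   1.5   0.    1.45 -2.56] F [0.2 0.4 0.8] g 0.757
can_lid 0.63 313 179 [ 0.4879 -0.2342  0.135 ]
window 0.83 379 207 [ 0.4972 -0.1611  0.097 ]
```

View pics/w6.png

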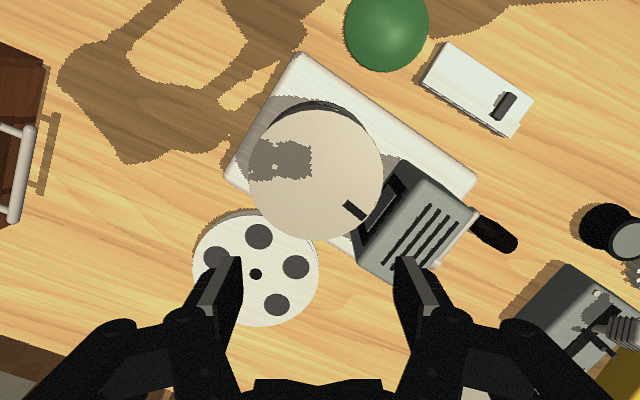

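Run:
```python
from h import *
c=dict(np.load('w6.npz'))
f=lambda u,v,z:onz(c,u,v,z)
for n,a,b in[('plinth long',(310,60,.045),(465,168,.045)),('plinth short',(292,60,.045),(230,165,.045)),('blktop front?',(412,172,.13),(362,250,.13)),('slot',(403,262,.13),(456,213,.13)),('slot4',(382,262,.13),(428,194,.13)),('stripe',(344,202,.135),(369,219,.135))]:
    A,B=f(*a),f(*b);d=B-A;print(n,A.round(4),B.round(4),np.degrees(np.arctan2(d[1],d[0])).round(1))
S=(f(344,202,.135)+f(369,219,.135))/2
for ax in([.4865,-.231],[.488,-.234],[.4874,-.2325]):
    d=S[:2]-ax;print(np.degrees(np.arctan2(d[1],d[0])).round(1),np.hypot(*d).round(4))
g=cv2.cvtColor(c['im'],cv2.COLOR_RGB2GRAY)
for t in range(0,360,45): print(t,proj(c,[.4865+.055*np.cos(np.radians(t)),-.231+.055*np.sin(np.radians(t)),.135]).round(0))
save('w6c.png',cv2.resize(c['im'][90:290,230:480],None,fx=3.2,fy=3,interpolation=cv2.INTER_CUBIC))
```

```text
plinth long [ 0.4024 -0.2764  0.045 ] [ 0.4334 -0.0814  0.045 ] 81.0
plinth short [ 0.4096 -0.2924  0.045 ] [ 0.5333 -0.3119  0.045 ] -9.0
blktop front? [ 0.45   -0.1611  0.13  ] [ 0.5314 -0.167   0.13  ] -4.2
slot [ 0.527  -0.1279  0.13  ] [ 0.4665 -0.1088  0.13  ] 162.5
slot4 [ 0.5347 -0.1452  0.13  ] [ 0.4614 -0.1394  0.13  ] 175.5
stripe [ 0.4955 -0.2023  0.135 ] [ 0.5007 -0.1763  0.135 ] 78.9
74.5 0.0433
77.3 0.0458
76.1 0.0445
0 [291. 235.]
45 [340. 236.]
90 [377. 205.]
135 [381. 156.]
180 [346. 117.]
225 [292. 115.]
270 [255. 152.]
315 [256. 202.]
```

View pics/w6c.png

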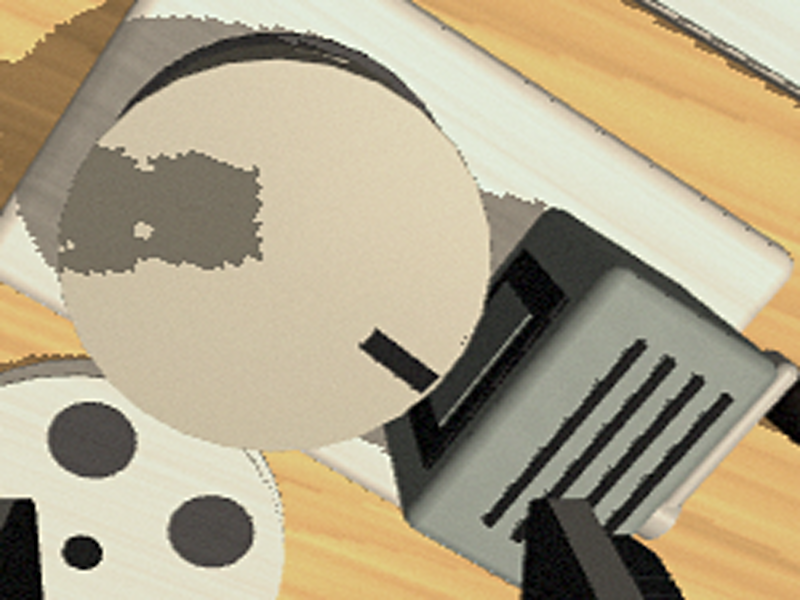

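Run:
```python
from h import *
c=dict(np.load('w6.npz'))
f=lambda u,v,z:onz(c,u,v,z)
ax=f(316.2,175,.135);print('axis',ax.round(4))
def ang(a,b,z):
    d=f(*b,z)-f(*a,z);return np.degrees(np.arctan2(d[1],d[0])).round(1)
print('slot1',ang((382.2,264),(430.6,205),.13),'slot4',ang((420.6,266),(458,222.7),.13),'front',ang((358.8,263),(425.3,180),.13))
print('plinth top',ang((358,92.3),(473,172),.045))
W=f(366,237,.1)
for r in[(344,202),(369,218)]:
    d=f(*r,.135)-ax;print(np.degrees(np.arctan2(d[1],d[0])).round(1),np.hypot(*d[:2]).round(4))
```

```text
axis [ 0.4837 -0.2331  0.135 ]
slot1 170.2 slot4 170.0 front 170.0
plinth top 81.1
69.0 0.033
74.1 0.0587
```

The stripe sits at about 75° against a window normal of 80°, so I want about +5° more. I'll wind back in the air, press again and nudge.

>>> {"api": "drive_tool", "payload": {
  "motion": [
    [[0.065,0.05,0,0,10,0,0],[0.065,0.05,0,0,10,0,0],[0.065,0.035,0,0,0,0,0],[0.065,0,0,0,0,0,0]]
  ]
}}

```text
t: 12.28
eef_pos: [0.4822, -0.2271, 0.1376]
tool_rot: [0.703, -0.018, 0.711, 0.025]
wrist_force: [0.1, 0.1, 1.4]
grip_width: 0.765
```

Run:
```python
from h import *
st();plan([.4862,-.232,.1375],97,1,.065)
```

```text
t 12.28 p [ 0.4822 -0.2271  0.1376] yaw 93.5 down [-0.011  0.01  -1.   ] q [-0.57  0.3   1.74  0.    1.12 -2.2 ] F [0.1 0.1 1.4] g 0.765
turn total deg [-3.5 -0.6 -0.6] dist 0.006
[[0.065,-0.0,-0.0051,0.0037,-3.5,-0.6,-0.6]]
```

>>> {"api": "drive_tool", "payload": {
  "motion": [
    [[0.065,-0.003,-0.005,0.004,0,-0.6,-0.6],[0.065,0,0,0,0,0,0],[0.065,0.004,0,0,0,0,0]]
  ]
}}

```text
t: 12.65
eef_pos: [0.487, -0.232, 0.1382]
tool_rot: [0.707, -0.021, 0.706, 0.021]
wrist_force: [-0.0, -0.6, 0.5]
grip_width: 0.762
```

>>> {"api": "drive_tool", "payload": {
  "motion": [
    [[0.065,0.004,0,0,0,0,0]]
  ]
}}

```text
t: 12.78
eef_pos: [0.4874, -0.232, 0.1353]
tool_rot: [0.708, -0.021, 0.706, 0.021]
wrist_force: [-1.6, 0.9, 11.0]
grip_width: 0.76
```

>>> {"api": "drive_tool", "payload": {
  "motion": [
    [[0.065,0.003,0,0,0,0,0]]
  ]
}}

```text
t: 12.9
eef_pos: [0.4878, -0.232, 0.1343]
tool_rot: [0.708, -0.022, 0.705, 0.021]
wrist_force: [-3.1, 1.8, 14.7]
grip_width: 0.759
```

>>> {"api": "drive_tool", "payload": {
  "motion": [
    [[0.065,0.002,0,0,-3,0,0],[0.065,0.002,0,0,-3,0,0]]
  ]
}}

```text
t: 13.15
eef_pos: [0.4885, -0.2318, 0.135]
tool_rot: [0.707, -0.06, 0.702, 0.058]
wrist_force: [-1.1, 2.0, 11.6]
grip_width: 0.759
```

>>> {"api": "drive_tool", "payload": {
  "motion": [
    [[0.065,-0.004,0,0,0,0,0],[0.065,-0.02,0,0,0,0,0],[0.065,-0.06,0,0,0,0,0],[0.065,-0.06,0,0,0,0,0],[0.065,0,0,0,0,0,0]]
  ]
}}

```text
t: 13.78
eef_pos: [0.4869, -0.231, 0.2838]
tool_rot: [0.708, -0.06, 0.702, 0.058]
wrist_force: [-0.5, 0.6, -0.6]
grip_width: 0.758
```

Run:
```python
from h import *
st();c=cam('wrist');np.savez('w7.npz',**c)
ax=np.array([.4862,-.232,.135]);u,v=proj(c,ax);print(u,v)
u,v=int(u),int(v)
save('w7.png',cv2.resize(c['im'][max(v-90,0):v+110,u-110:u+140],None,fx=3,fy=3,interpolation=cv2.INTER_CUBIC));print('crop origin',u-110,max(v-90,0))
# lid-edge stripe: darkest angle on rings using unwrapped sampling
g=cv2.cvtColor(c['im'],cv2.COLOR_RGB2GRAY).astype(float)
for dx,dy in((0,0),(-.002,-.001),(.002,.001)):
  for r in(.042,.046,.05):
    an=np.arange(40,120,.5);val=[]
    for a in an:
        p=proj(c,ax+[dx+r*np.cos(np.radians(a)),dy+r*np.sin(np.radians(a)),0]);val.append(g[int(round(p[1])),int(round(p[0]))])
    val=np.array(val);m=val<70;print((dx,dy),r,an[m].min() if m.any() else None,an[m].max() if m.any() else None,an[m].mean() if m.any() else None)
```

```text
t 13.78 p [ 0.4869 -0.231   0.2838] yaw 99.5 down [ 0.008 -0.002 -1.   ] q [-0.57  0.19  1.51  0.    1.43 -2.31] F [-0.5  0.6 -0.6] g 0.758
316.9388828721073 179.07582232287368
crop origin 206 89
(0, 0) 0.042 72.5 82.0 77.25
(0, 0) 0.046 73.5 81.5 77.5
(0, 0) 0.05 74.0 81.0 77.5
(-0.002, -0.001) 0.042 70.5 79.0 74.75
(-0.002, -0.001) 0.046 71.0 79.5 75.25
(-0.002, -0.001) 0.05 72.0 79.5 75.75
(0.002, 0.001) 0.042 75.5 84.0 79.75
(0.002, 0.001) 0.046 75.5 83.0 79.25
(0.002, 0.001) 0.05 75.5 82.5 79.0
```

View pics/w7.png

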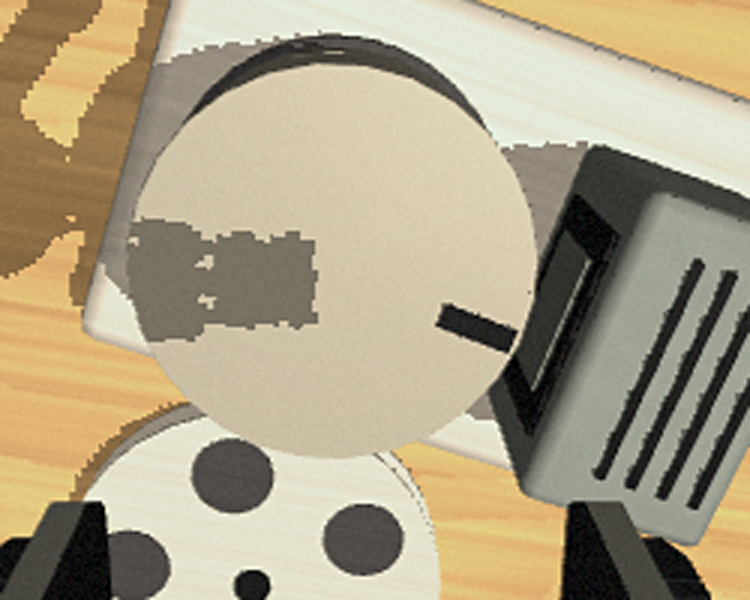

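In the lid crop the stripe direction (centre (332,261) to (477,328), 24.8°) matches the normal to the slots (24.8°). The world estimate is 77.5° against 80°. Both are well inside ±9°, so I go on to the switch.

Run:
```python
from h import *
c=dict(np.load('w1.npz'))
P={k:onz(c,*k,.055) for k in[(283,171),(345,168),(291,245),(349,240)]}
for k,p in P.items(): print(k,p.round(4))
plan([.50,.163,.25],82,9,.06)
```

```text
(283, 171) [0.4976 0.135  0.055 ]
(345, 168) [0.5116 0.2047 0.055 ]
(291, 245) [0.5901 0.1188 0.055 ]
(349, 240) [0.6011 0.1894 0.055 ]
turn total deg [17.5  0.2 -0. ] dist 0.395
[[0.06,0.0035,0.0428,0.0088,1.9,0.0,-0.0],[0.06,0.0035,0.0431,0.0073,1.9,0.0,-0.0],[0.06,0.0035,0.0433,0.0059,1.9,0.0,-0.0],[0.06,0.0035,0.0435,0.0044,1.9,0.0,-0.0],[0.06,0.0035,0.0436,0.0029,1.9,0.0,-0.0],[0.06,0.0035,0.0437,0.0014,1.9,0.0,-0.0],[0.06,0.0035,0.0437,-0.0,1.9,0.0,-0.0],[0.06,0.0035,0.0437,-0.0015,1.9,0.0,-0.0],[0.06,0.0035,0.0436,-0.003,1.9,0.0,-0.0]]
```

>>> {"api": "drive_tool", "payload": {
  "motion": [
    [[0.06,0.003,0.043,0.009,2.2,0,0],[0.06,0.003,0.043,0.007,2.2,0,0],[0.06,0.003,0.043,0.006,2.2,0,0],[0.06,0.003,0.044,0.004,2.2,0,0],[0.06,0.003,0.044,0.003,2.2,0,0],[0.06,0.003,0.044,0.001,2.2,0,0],[0.06,0.003,0.044,0,2.2,0,0],[0.06,0.003,0.044,-0.002,2.2,0,0],[0.06,0.003,0.044,-0.003,2.2,0,0],[0.06,0,0,0,0,0,0]]
  ]
}}

```text
t: 15.08
eef_pos: [0.4984, 0.1767, 0.2343]
tool_rot: [0.693, 0.069, 0.714, -0.068]
wrist_force: [-0.0, -0.8, -1.4]
grip_width: 0.699
```

Run:
```python
from h import *
st();c=cam('wrist');np.savez('w8.npz',**c);s=cam('scene');d=cam('side')
for q,z in[('collar_mid',.087),('lever_tip',.121),('pivot',.04)]:
    for r in bot.place_of(q,'wrist')[:2]:
        v,u=r['at'];print(q,round(r['score'],2),round(u),round(v),onz(c,u,v,z).round(4))
save('w8.png',c['im'])
```

```text
t 15.07 p [0.4984 0.1767 0.2343] yaw 78.9 down [-0.03   0.004 -1.   ] q [ 0.2   0.22  1.59  0.01  1.36 -1.18] F [-0.  -0.8 -1.4] g 0.699
collar_mid 0.98 310 214 [0.5197 0.1662 0.087 ]
collar_mid 0.63 504 244 [0.5784 0.3234 0.087 ]
lever_tip 0.91 520 231 [0.5516 0.3197 0.121 ]
lever_tip 0.71 308 200 [0.4975 0.1702 0.121 ]
pivot 0.88 622 107 [0.4901 0.4545 0.04  ]
pivot 0.62 483 252 [0.6085 0.324  0.04  ]
```

View pics/w8.png

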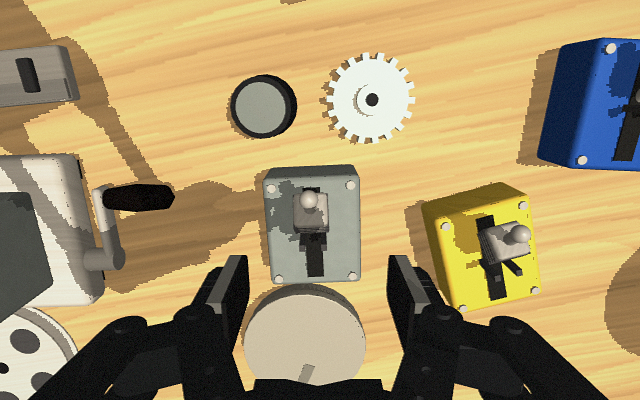

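Wrist view: the grey switch has its ball at (309,200), collar at (310,214), and top screws at (271,188), (350,184), (278,279) and (355,277).

Run:
```python
from h import *
c=dict(np.load('w8.npz'))
P=np.array([onz(c,u,v,.055) for u,v in[(271,188),(350,184),(278,279),(355,277)]])
print(P.round(4),P.mean(0).round(4))
ang=lambda d:np.degrees(np.arctan2(d[1],d[0])).round(1)
print(ang(P[1]-P[0]),ang(P[3]-P[2]),ang(P[2]-P[0]),ang(P[3]-P[1]))
col=onz(c,310,214,.087);tip=onz(c,309,200,.121);print(col,tip,ang(col-tip))
# pivot from collar/tip along swing dir -10deg
x=np.array([np.cos(np.radians(-10)),np.sin(np.radians(-10)),0])
print(col+.0322*x,tip+.0553*x)
piv=P.mean(0).copy();piv[2]=.04
print('proj check collar',proj(c,piv-.0322*x+[0,0,.047]),'tip',proj(c,piv-.0553*x+[0,0,.081]))
```

```text
[[0.4993 0.1334 0.055 ]
 [0.5093 0.2044 0.055 ]
 [0.5906 0.119  0.055 ]
 [0.6029 0.1935 0.055 ]] [0.5505 0.1625 0.055 ]
81.9 80.6 -8.9 -6.7
[0.51975283 0.16608225 0.087     ] [0.49763199 0.17059486 0.121     ] -11.5
[0.55146364 0.16049078 0.087     ] [0.55209186 0.16099212 0.121     ]
proj check collar [312.20046118 212.51346386] tip [310.6784106  197.58158289]
```

Run:
```python
from h import *
plan([.5195,.1665,.15],80.5,3,.055)
```

```text
turn total deg [-2.  -1.5  0.1] dist 0.089
[[0.055,0.0287,-0.0008,0.0076,-0.7,-0.5,0.0],[0.055,0.0287,-0.0009,0.0074,-0.7,-0.5,0.0],[0.055,0.0288,-0.001,0.0071,-0.7,-0.5,0.0]]
```

>>> {"api": "drive_tool", "payload": {
  "motion": [
    [[0.055,0.028,-0.001,0.0075,-0.7,-0.5,0],[0.055,0.028,-0.001,0.0075,-0.7,-0.5,0],[0.055,0.028,-0.001,0.007,-0.7,-0.5,0],[0.055,0,0,0,0,0,0]]
  ]
}}

```text
t: 15.88
eef_pos: [0.5213, 0.162, 0.1521]
tool_rot: [0.706, 0.059, 0.703, -0.06]
wrist_force: [-0.7, -0.8, 0.6]
grip_width: 0.644
```

Run:
```python
from h import *
st();plan([.5195,.1665,.077],80.5,4,.055)
```

```text
t 15.88 p [0.5213 0.162  0.1521] yaw 80.3 down [ 0.005 -0.001 -1.   ] q [ 0.18  0.29  1.71 -0.    1.14 -1.23] F [-0.7 -0.8  0.6] g 0.644
turn total deg [-0.2  0.3  0. ] dist 0.075
[[0.055,0.0188,0.001,-0.0007,-0.0,0.1,0.0],[0.055,0.0188,0.001,-0.0007,-0.0,0.1,0.0],[0.055,0.0188,0.001,-0.0007,-0.0,0.1,0.0],[0.055,0.0188,0.001,-0.0007,-0.0,0.1,0.0]]
```

>>> {"api": "drive_tool", "payload": {
  "motion": [
    [[0.055,0.019,0.0015,-0.001,0,0.1,0],[0.055,0.019,0.001,-0.001,0,0.1,0],[0.055,0.019,0.001,-0.001,0,0,0],[0.055,0.017,0.001,0,0,0,0],[0.055,0,0,0,0,0,0]]
  ]
}}

```text
t: 16.5
eef_pos: [0.5243, 0.1651, 0.0841]
tool_rot: [0.709, 0.063, 0.7, -0.061]
wrist_force: [-0.2, 0.3, -0.4]
grip_width: 0.645
```

Run:
```python
from h import *
st();plan([.5195,.1665,.077],80.5,1,.055)
```

```text
t 16.5 p [0.5243 0.1651 0.0841] yaw 80.0 down [ 0.013  0.002 -1.   ] q [ 0.18  0.36  1.8  -0.    0.97 -1.22] F [-0.2  0.3 -0.4] g 0.645
turn total deg [-0.5  0.7 -0.2] dist 0.009
[[0.055,0.007,0.0005,-0.005,-0.5,0.7,-0.2]]
```

>>> {"api": "drive_tool", "payload": {
  "motion": [
    [[0.055,0.007,0.001,-0.005,-0.5,0.7,-0.2],[0.02,0,0,0,0,0,0],[0.02,0,0,0,0,0,0],[0.02,0,0,0,0,0,0],[0.02,0,0,0,0,0,0]]
  ]
}}

```text
t: 17.12
eef_pos: [0.5213, 0.1663, 0.08]
tool_rot: [0.706, 0.058, 0.703, -0.058]
wrist_force: [0.0, -1.6, -1.5]
grip_width: 0.317
```

Run:
```python
from h import *
st()
```

```text
t 17.12 p [0.5213 0.1663 0.08  ] yaw 80.6 down [ 0.005 -0.    -1.   ] q [ 0.18  0.37  1.8  -0.    0.97 -1.22] F [ 0.  -1.6 -1.5] g 0.317
```

>>> {"api": "drive_tool", "payload": {
  "motion": [
    [[0.02,-0.005,0,-0.0033,0,0,0],[0.02,-0.005,0,-0.0033,0,0,0],[0.02,-0.002,0,-0.001,0,0,0],[0.02,0,0,0,0,0,0]]
  ]
}}

```text
t: 17.62
eef_pos: [0.5139, 0.1674, 0.0912]
tool_rot: [0.707, 0.058, 0.703, -0.058]
wrist_force: [2.5, -1.4, -7.2]
grip_width: 0.32
```

```bash
cat >> h.py <<'E'
PV=np.array([.551,.161,.04]);XB=np.array([np.cos(np.radians(-9.5)),np.sin(np.radians(-9.5)),0]);YB=np.array([-XB[1],XB[0],0])
def lev(off=.0115):
    s=bot.state();M=rot(s['tool_rot']);g=np.array(s['eef_pos'])-M[:,0]*off-PV
    a,b=g@XB,g[2];print('r',np.hypot(a,b).round(4),'theta',np.arctan2(a,b).round(3),'yoff',(g@YB).round(4))
E
python3 - <<'E'
from h import *
st();lev()
E
```

```text
t 17.62 p [0.5139 0.1674 0.0912] yaw 80.6 down [ 0.006 -0.001 -1.   ] q [ 0.19  0.35  1.8  -0.    0.99 -1.22] F [ 2.5 -1.4 -7.2] g 0.32
r 0.0732 theta -0.542 yoff 0.0002
```

>>> {"api": "drive_tool", "payload": {
  "motion": [
    [[0.02,-0.005,0,0.0095,0,0,0],[0.02,-0.004,0,0.0105,0,0,0],[0.02,0,0,0,0,0,0]]
  ]
}}

```text
t: 18.0
eef_pos: [0.5236, 0.1659, 0.0958]
tool_rot: [0.698, 0.058, 0.712, -0.058]
wrist_force: [3.2, -1.8, -6.8]
grip_width: 0.322
```

Run:
```python
from h import *
st();lev()
```

```text
t 18.0 p [0.5236 0.1659 0.0958] yaw 80.6 down [-0.02   0.002 -1.   ] q [ 0.18  0.37  1.76  0.01  1.04 -1.23] F [ 3.2 -1.8 -6.8] g 0.322
r 0.0728 theta -0.39 yoff 0.0003
```

>>> {"api": "drive_tool", "payload": {
  "motion": [
    [[0.02,-0.004,0,0.012,0,-0.8,0],[0.02,-0.003,0,0.013,0,-0.8,0],[0.02,-0.001,0,0.013,0,-0.8,0]]
  ]
}}

```text
t: 18.38
eef_pos: [0.5453, 0.1624, 0.098]
tool_rot: [0.699, 0.058, 0.71, -0.059]
wrist_force: [-8.5, 5.0, -8.9]
grip_width: 0.319
```

Run:
```python
from h import *
st();lev()
```

```text
t 18.38 p [0.5453 0.1624 0.098 ] yaw 80.5 down [-0.016 -0.001 -1.   ] q [ 0.17  0.39  1.71  0.    1.05 -1.24] F [-8.5  5.  -8.9] g 0.319
r 0.0698 theta -0.082 yoff 0.0005
```

>>> {"api": "drive_tool", "payload": {
  "motion": [
    [[0.02,-0.004,0,0,0,0,0],[0.02,0,0,0,0,0,0]]
  ]
}}

```text
t: 18.62
eef_pos: [0.545, 0.1626, 0.1017]
tool_rot: [0.699, 0.058, 0.711, -0.06]
wrist_force: [-1.9, 0.4, -8.6]
grip_width: 0.322
```

Run:
```python
from h import *
st();lev()
```

```text
t 18.62 p [0.545  0.1626 0.1017] yaw 80.5 down [-0.017 -0.001 -1.   ] q [ 0.17  0.38  1.71  0.    1.07 -1.24] F [-1.9  0.4 -8.6] g 0.322
r 0.0735 theta -0.081 yoff 0.0006
```

>>> {"api": "drive_tool", "payload": {
  "motion": [
    [[0.02,-0.001,0,0.012,0,-0.5,0],[0.02,0.0005,0,0.012,0,-0.5,0]]
  ]
}}

```text
t: 18.88
eef_pos: [0.5583, 0.1604, 0.0996]
tool_rot: [0.697, 0.058, 0.713, -0.06]
wrist_force: [-10.7, 5.5, -6.7]
grip_width: 0.318
```

Run:
```python
from h import *
st();lev()
```

```text
t 18.88 p [0.5583 0.1604 0.0996] yaw 80.4 down [-0.023 -0.001 -1.   ] q [ 0.16  0.4   1.68  0.    1.08 -1.25] F [-10.7   5.5  -6.7] g 0.318
r 0.0715 theta 0.107 yoff 0.0007
```

>>> {"api": "drive_tool", "payload": {
  "motion": [
    [[0.02,-0.001,0,0.012,0,-0.5,0],[0.02,0.001,0,0.013,0,-0.5,0]]
  ]
}}

```text
t: 19.12
eef_pos: [0.5713, 0.1584, 0.0966]
tool_rot: [0.693, 0.059, 0.716, -0.061]
wrist_force: [-12.0, 4.9, -4.7]
grip_width: 0.317
```

Run:
```python
from h import *
st();lev()
```

```text
t 19.12 p [0.5713 0.1584 0.0966] yaw 80.3 down [-0.032  0.    -0.999] q [ 0.15  0.43  1.65  0.01  1.1  -1.25] F [-12.    4.9  -4.7] g 0.317
r 0.0712 theta 0.296 yoff 0.0008
```

>>> {"api": "drive_tool", "payload": {
  "motion": [
    [[0.02,0.002,0,0.012,0,-0.8,0],[0.02,0.003,0,0.012,0,-0.8,0]]
  ]
}}

```text
t: 19.38
eef_pos: [0.5839, 0.1564, 0.0894]
tool_rot: [0.694, 0.06, 0.714, -0.062]
wrist_force: [-10.0, 4.0, -1.8]
grip_width: 0.319
```

Run:
```python
from h import *
st();lev()
```

```text
t 19.38 p [0.5839 0.1564 0.0894] yaw 80.1 down [-0.028 -0.001 -1.   ] q [ 0.14  0.45  1.63  0.    1.09 -1.26] F [-10.    4.   -1.8] g 0.319
r 0.0695 theta 0.504 yoff 0.001
```

>>> {"api": "drive_tool", "payload": {
  "motion": [
    [[0.02,0.004,0,0.009,0,-0.8,0],[0.02,0.004,0,0.008,0,-0.8,0],[0.02,0,0,0,0,0,0]]
  ]
}}

```text
t: 19.75
eef_pos: [0.59, 0.1556, 0.0809]
tool_rot: [0.696, 0.06, 0.712, -0.063]
wrist_force: [-0.1, 0.4, -4.7]
grip_width: 0.317
```

Run:
```python
from h import *
st();lev()
```

```text
t 19.75 p [0.59   0.1556 0.0809] yaw 80.0 down [-0.023 -0.003 -1.   ] q [ 0.14  0.46  1.63  0.    1.07 -1.25] F [-0.1  0.4 -4.7] g 0.317
r 0.0657 theta 0.648 yoff 0.0012
```

>>> {"api": "drive_tool", "payload": {
  "motion": [
    [[0.02,0.004,0,0.001,0,0,0],[0.02,0.004,0,-0.002,0,0,0],[0.02,0,0,0,0,0,0]]
  ]
}}

```text
t: 20.12
eef_pos: [0.5918, 0.1553, 0.0797]
tool_rot: [0.699, 0.061, 0.71, -0.063]
wrist_force: [-5.0, 1.1, -2.0]
grip_width: 0.318
```

Run:
```python
from h import *
st();lev()
```

```text
t 20.12 p [0.5918 0.1553 0.0797] yaw 80.0 down [-0.015 -0.003 -1.   ] q [ 0.14  0.46  1.64 -0.    1.06 -1.25] F [-5.   1.1 -2. ] g 0.318
r 0.0659 theta 0.68 yoff 0.0012
```

>>> {"api": "drive_tool", "payload": {
  "motion": [
    [[0.055,0,0,0,0,0,0],[0.055,0,0,0,0,0,0],[0.055,0,0,0,0,0,0],[0.055,-0.03,0,0,0,0,0],[0.055,-0.05,0,0,0,0,0],[0.055,-0.05,0,-0.01,0,0,0],[0.055,-0.02,0,-0.06,0,0,0],[0.055,0,0,-0.04,0,0,0],[0.055,0,0,0,0,0,0]]
  ]
}}

```text
t: 21.25
eef_pos: [0.4921, 0.1746, 0.2377]
tool_rot: [0.706, 0.063, 0.702, -0.064]
wrist_force: [1.3, -0.4, -0.2]
grip_width: 0.645
```

Run:
```python
from h import *
st();c=cam('wrist');s=cam('scene')
for sg,n in((.6,'on'),):
  for nm,r in(('collar_mid',.057),('lever_tip',.098)):
    p=PV+XB*r*np.sin(sg)+[0,0,r*np.cos(sg)]
    for k,C in(('wrist',c),('scene',s)):
        print(nm,k,'expected',proj(C,p).round(1),[(round(q['score'],2),np.round(q['at'][::-1],1).tolist()) for q in bot.place_of(nm,k)[:4]])
p=PV+XB*.067*np.sin(.6)+[0,0,.067*np.cos(.6)];print('if 10mm up',proj(c,p),proj(s,p))
print([ (round(q['score'],2),q['at']) for q in bot.place_of('label','scene')[:2]])
w=cv2.resize(c['im'][100:340,190:450],None,fx=1.6,fy=2);z=cv2.resize(s['im'][190:310,80:380],None,fx=1.6,fy=4)
u,v=proj(c,PV).astype(int);u=min(max(u,100),540);v=min(max(v,90),310)
a=cv2.resize(c['im'][v-90:v+90,u-100:u+100],(400,360));b=cv2.resize(s['im'][180:300,280:400],(360,360))
save('fin.png',np.hstack([a,b]))
```

```text
t 21.25 p [0.4921 0.1746 0.2377] yaw 79.7 down [ 0.006 -0.002 -1.   ] q [ 0.21  0.19  1.62 -0.    1.32 -1.18] F [ 1.3 -0.4 -0.2] g 0.645
collar_mid wrist expected [314.6 278.7] [(0.65, [501.3, 241.8]), (0.57, [319.7, 271.5])]
collar_mid scene expected [341.6 221.4] [(0.63, [395.0, 195.1]), (0.63, [295.6, 153.2]), (0.59, [405.0, 159.5]), (0.45, [340.8, 216.5])]
lever_tip wrist expected [314.7 324.8] [(0.61, [520.1, 236.1]), (0.58, [317.7, 314.7])]
lever_tip scene expected [347.1 215. ] [(0.78, [290.2, 133.2]), (0.66, [343.7, 210.8]), (0.53, [403.6, 145.6]), (0.52, [390.7, 181.3])]
if 10mm up [314.61418927 289.319151  ] [342.90208242 219.84854978]
[(0.66, [253.7, 185.7])]
```

View pics/fin.png

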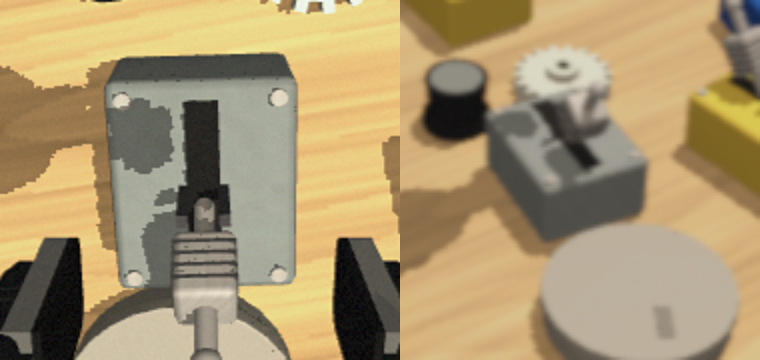

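The lever leans to the far side. Before handing in, I'll fit its angle and the collar slide numerically, using the ball, the collar edges and the same-view screws.

Run:
```python
from h import *
c=cam('wrist');np.savez('w9.npz',**c)
u,v=proj(c,PV).astype(int);v0=min(max(v,90),310)-90;u0=min(max(u,100),540)-100
f=lambda x,y:(u0+x/2,v0+y/2)
sc=[f(121,101),f(279,98),f(134,278),f(279,274)]
P=np.array([onz(c,*q,.055) for q in sc]);m=P.mean(0);print('screw centre',m.round(4))
PV=np.array([m[0],m[1],.04])
print('collar edges px rows observed: bottom-near',f(206,233)[1],'top-near',f(206,322)[1])
for th in(.45,.5,.55,.6):
    e=XB*np.sin(th)+[0,0,np.cos(th)];n=-XB*np.cos(th)+[0,0,np.sin(th)]
    print(th,'tip',proj(c,PV+.098*e).round(1),*[('s',s,proj(c,PV+(.04+s)*e+.014*n)[1].round(1),proj(c,PV+(.074+s)*e+.014*n)[1].round(1)) for s in(0,.005,.01,.016)])
g=c['im'][290:340,290:345];save('ball.png',cv2.resize(g,None,fx=8,fy=8))
col=cv2.cvtColor(c['im'],cv2.COLOR_RGB2GRAY)[:, int(f(206,0)[0])]
print('column',f(206,0)[0],{r:int(col[r]) for r in range(v0+85,min(v0+215,400),2)})
```

```text
screw centre [0.5504 0.162  0.055 ]
collar edges px rows observed: bottom-near 249.5 top-near 294.0
0.45 tip [315.9 315.1] ('s', 0, np.float64(246.0), np.float64(279.3)) ('s', 0.005, np.float64(250.6), np.float64(284.6)) ('s', 0.01, np.float64(255.3), np.float64(290.1)) ('s', 0.016, np.float64(261.0), np.float64(296.9))
0.5 tip [316.  317.9] ('s', 0, np.float64(248.0), np.float64(282.4)) ('s', 0.005, np.float64(252.8), np.float64(287.9)) ('s', 0.01, np.float64(257.6), np.float64(293.6)) ('s', 0.016, np.float64(263.6), np.float64(300.5))
0.55 tip [316.1 320.4] ('s', 0, np.float64(250.0), np.float64(285.3)) ('s', 0.005, np.float64(254.9), np.float64(291.0)) ('s', 0.01, np.float64(259.9), np.float64(296.8)) ('s', 0.016, np.float64(266.0), np.float64(303.9))
0.6 tip [316.2 322.5] ('s', 0, np.float64(251.8), np.float64(288.0)) ('s', 0.005, np.float64(256.8), np.float64(293.8)) ('s', 0.01, np.float64(262.0), np.float64(299.7)) ('s', 0.016, np.float64(268.2), np.float64(306.9))
column 317.0 {218: 37, 220: 39, 222: 33, 224: 35, 226: 35, 228: 21, 230: 28, 232: 108, 234: 101, 236: 105, 238: 95, 240: 154, 242: 96, 244: 101, 246: 102, 248: 88, 250: 151, 252: 75, 254: 151, 256: 149, 258: 50, 260: 156, 262: 153, 264: 50, 266: 158, 268: 151, 270: 46, 272: 155, 274: 154, 276: 159, 278: 196, 280: 211, 282: 194, 284: 185, 286: 164, 288: 156, 290: 153, 292: 154, 294: 153, 296: 156, 298: 150, 300: 155, 302: 153, 304: 157, 306: 158, 308: 86, 310: 129, 312: 159, 314: 184, 316: 214, 318: 222, 320: 220, 322: 211, 324: 180, 326: 197, 328: 197, 330: 194, 332: 196, 334: 197, 336: 194, 338: 193, 340: 195, 342: 197, 344: 192, 346: 194}
```

The ball spans rows 308–326, which puts the lean at about 0.5 (swing about 1.1). The collar edges fit a slide of about 0. The margin to 1.05 is thin, so I'll nudge the ball to the stop with closed fingers.

Run:
```python
from h import *
plan(PV+XB*.012+[0,0,.10],80.5,4,0.0)
```

```text
turn total deg [-0.9  0.3  0.1] dist 0.119
[[0.0,0.0241,-0.0006,0.0173,-0.2,0.1,0.0],[0.0,0.0241,-0.0007,0.0173,-0.2,0.1,0.0],[0.0,0.0241,-0.0007,0.0173,-0.2,0.1,0.0],[0.0,0.024,-0.0008,0.0173,-0.2,0.1,0.0]]
```

>>> {"api": "drive_tool", "payload": {
  "motion": [
    [[0,0,0,0.017,-0.2,0.1,0],[0,0,0,0.017,-0.2,0.1,0],[0,0.02,-0.001,0.017,-0.2,0,0],[0,0.03,-0.001,0.017,-0.2,0,0],[0,0.025,-0.001,0,0,0,0],[0,0.02,0,0,0,0,0],[0,0,0,0,0,0,0]]
  ]
}}

```text
t: 22.52
eef_pos: [0.5704, 0.1556, 0.1309]
tool_rot: [0.704, 0.058, 0.706, -0.061]
wrist_force: [0.3, -0.1, 0.6]
grip_width: -0.0
```

Run:
```python
from h import *
st();lev(0);plan(PV+XB*.018+[0,0,.085],80.5,2,0.0)
```

```text
t 22.52 p [0.5704 0.1556 0.1309] yaw 80.3 down [-0.003 -0.003 -1.   ] q [ 0.15  0.38  1.63 -0.    1.13 -1.25] F [ 0.3 -0.1  0.6] g -0.0
r 0.0931 theta 0.216 yoff -0.0022
turn total deg [-0.2 -0.1  0.2] dist 0.007
[[0.0,0.0029,0.0011,-0.001,-0.1,-0.1,0.1],[0.0,0.0029,0.0011,-0.001,-0.1,-0.1,0.1]]
```

>>> {"api": "drive_tool", "payload": {
  "motion": [
    [[0,0.006,0.002,0.002,0,0,0],[0,0,0,0.004,0,0,0],[0,0,0,0.004,0,0,0]]
  ]
}}

```text
t: 22.9
eef_pos: [0.5814, 0.1559, 0.1247]
tool_rot: [0.703, 0.058, 0.706, -0.061]
wrist_force: [-0.8, -0.5, -0.1]
grip_width: 0.006
```

>>> {"api": "drive_tool", "payload": {
  "motion": [
    [[0,0,0,0.004,0,0,0],[0,0,0,0.004,0,0,0]]
  ]
}}

```text
t: 23.15
eef_pos: [0.5875, 0.1548, 0.1251]
tool_rot: [0.702, 0.059, 0.707, -0.061]
wrist_force: [-8.8, 2.1, 1.6]
grip_width: -0.001
```

>>> {"api": "drive_tool", "payload": {
  "motion": [
    [[0,0,0,0.004,0,0,0],[0,0,0,0.004,0,0,0]]
  ]
}}

```text
t: 23.4
eef_pos: [0.5877, 0.1549, 0.1251]
tool_rot: [0.696, 0.059, 0.713, -0.06]
wrist_force: [-8.2, 1.0, 5.6]
grip_width: 0.001
```

Run:
```python
from h import *
st();s=np.array(bot.state()['eef_pos'])-PV;print(s@XB,s@YB)
```

```text
t 23.4 p [0.5877 0.1549 0.1251] yaw 80.3 down [-0.025  0.    -1.   ] q [ 0.14  0.42  1.58  0.    1.16 -1.26] F [-8.2  1.   5.6] g 0.001
0.03718297170909107 -3.1063715015162974e-06
```

The push stopped hard at 37.2 mm, where 37.3 mm is expected at full on. Backing off and checking.

>>> {"api": "drive_tool", "payload": {
  "motion": [
    [[0,0,0,-0.01,0,0,0],[0,-0.04,0,-0.02,0,0,0],[0,-0.06,0,-0.03,0,0,0],[0,-0.03,0,-0.03,0,0,0],[0,0,0,0,0,0,0],[0,0,0,0,0,0,0]]
  ]
}}

```text
t: 24.15
eef_pos: [0.5052, 0.1701, 0.2597]
tool_rot: [0.7, 0.06, 0.709, -0.06]
wrist_force: [0.2, -0.7, -0.2]
grip_width: -0.003
```

Run:
```python
from h import *
st();c=cam('wrist');d=cam('side')
PV[:2]=[.5504,.162]
for th in(.5,.6):
    e=XB*np.sin(th)+[0,0,np.cos(th)];n=-XB*np.cos(th)+[0,0,np.sin(th)]
    print(th,'tip',proj(c,PV+.098*e).round(1),*[('s',s,proj(c,PV+(.04+s)*e+.014*n)[1].round(1),proj(c,PV+(.074+s)*e+.014*n)[1].round(1)) for s in(0,.005,.01)])
u=int(round(proj(c,PV+[.05,0,.08])[0]));col=cv2.cvtColor(c['im'],cv2.COLOR_RGB2GRAY)
v=int(proj(c,PV+.098*e)[1])
for k in(u-2,u,u+2): print(k,{r:int(col[r,k]) for r in range(v-90,min(v+20,400),2)})
for q in('lever_tip','collar_mid'): print(q,[(round(r['score'],2),r['at']) for r in bot.place_of(q,'wrist')[:3]])
# bystanders
for q in['flat_tin','reel','gear','loupe','splicer','condenser']:
    print(q,[onz(d,r['at'][1],r['at'][0],0)[:2].round(3).tolist() for r in bot.place_of(q,'side')[:1]])
# stripe in side view
g=cv2.cvtColor(d['im'],cv2.COLOR_RGB2GRAY)
for r in(.045,.05):
  an=np.arange(30,130,2);val=[int(g[tuple(np.round(proj(d,[.4865+r*np.cos(np.radians(a)),-.231+r*np.sin(np.radians(a)),.135])[::-1]).astype(int))]) for a in an];print(an[np.array(val)<np.median(val)-40],val)
```

```text
t 24.15 p [0.5052 0.1701 0.2597] yaw 80.3 down [-0.012  0.001 -1.   ] q [ 0.19  0.21  1.55  0.    1.4  -1.21] F [ 0.2 -0.7 -0.2] g -0.003
0.5 tip [317.2 293.2] ('s', 0, np.float64(229.7), np.float64(260.3)) ('s', 0.005, np.float64(233.9), np.float64(265.2)) ('s', 0.01, np.float64(238.2), np.float64(270.2))
0.6 tip [317.2 298.3] ('s', 0, np.float64(233.4), np.float64(266.0)) ('s', 0.005, np.float64(237.9), np.float64(271.2)) ('s', 0.01, np.float64(242.6), np.float64(276.4))
325 {208: 45, 210: 26, 212: 36, 214: 29, 216: 29, 218: 34, 220: 30, 222: 65, 224: 60, 226: 68, 228: 28, 230: 19, 232: 26, 234: 28, 236: 162, 238: 108, 240: 163, 242: 157, 244: 53, 246: 163, 248: 167, 250: 84, 252: 84, 254: 84, 256: 83, 258: 83, 260: 84, 262: 85, 264: 83, 266: 82, 268: 86, 270: 85, 272: 89, 274: 84, 276: 84, 278: 82, 280: 73, 282: 73, 284: 72, 286: 72, 288: 73, 290: 70, 292: 70, 294: 107, 296: 116, 298: 120, 300: 78, 302: 36, 304: 23, 306: 20, 308: 20, 310: 14, 312: 22, 314: 19, 316: 20}
327 {208: 172, 210: 24, 212: 37, 214: 30, 216: 42, 218: 34, 220: 39, 222: 83, 224: 77, 226: 78, 228: 174, 230: 16
[... 993 characters left out ...]
 318.4])]
flat_tin [[0.692, 0.122]]
reel [[0.654, -0.231]]
gear [[0.439, 0.235]]
loupe [[0.427, 0.127]]
splicer [[0.35, -0.097]]
condenser [[0.34, -0.216]]
[30 32 74 76 78 80 82 84] [76, 76, 127, 127, 127, 143, 143, 143, 143, 139, 139, 138, 138, 138, 137, 137, 139, 139, 146, 146, 135, 105, 13, 13, 17, 17, 69, 69, 144, 140, 140, 139, 139, 138, 138, 138, 138, 138, 139, 139, 139, 139, 138, 139, 139, 139, 139, 139, 139, 139]
[30 32 34 36 38 40 42 74 76 78 80 82] [25, 19, 19, 19, 50, 50, 50, 124, 124, 124, 145, 145, 139, 141, 139, 139, 140, 140, 143, 143, 141, 130, 27, 27, 7, 56, 56, 150, 142, 142, 140, 140, 140, 141, 141, 140, 140, 140, 141, 141, 141, 140, 140, 142, 143, 143, 140, 140, 140, 143]
```

>>> {"api": "drive_tool", "payload": {
  "motion": [
    [[0.08,0,0,0,0,0,0],[0.08,0,0,0,0,0,0],[0.08,0,0,0,0,0,0],[0.08,0,0,0,0,0,0]]
  ]
}}

```text
t: 25.15
eef_pos: [0.5048, 0.1701, 0.2591]
tool_rot: [0.699, 0.06, 0.71, -0.06]
wrist_force: [0.7, -0.6, -1.0]
grip_width: 0.85
```

Run:
```python
from h import *
PV[:2]=[.5504,.162]
st();c=cam('wrist');g=cv2.cvtColor(c['im'],cv2.COLOR_RGB2GRAY)
big=cv2.resize(g[220:330,280:360],None,fx=4,fy=4,interpolation=cv2.INTER_CUBIC)
h=cv2.HoughCircles(cv2.GaussianBlur(big,(5,5),0),cv2.HOUGH_GRADIENT,1.5,30,param1=80,param2=18,minRadius=24,maxRadius=46)
if h is not None: print('balls',[(280+x/4,220+y/4,r/4) for x,y,r in h[0][:4]])
e=XB*np.sin(.6)+[0,0,np.cos(.6)];n=-XB*np.cos(.6)+[0,0,np.sin(.6)]
for lo in(-.008,.008):
  row=[]
  for r in np.arange(.032,.084,.001):
    p=proj(c,PV+e*r+n*.014+YB*lo);row.append((int(round(r*1000)),int(g[int(round(p[1])),int(round(p[0]))])))
  print(lo,row)
b=proj(c,PV+e*.098);print('tip pred',b,'radius',7*abs(proj(c,PV+e*.098+YB*.001)-b)[0])
old=dict(np.load('w8.npz'));go=cv2.cvtColor(old['im'],cv2.COLOR_RGB2GRAY)
e=-XB*np.sin(.6)+[0,0,np.cos(.6)];n=XB*np.cos(.6)+[0,0,np.sin(.6)]
for lo in(-.008,.008):
  print('off',[(int(round(r*1000)),int(go[tuple(np.round(proj(old,PV+e*r+n*.014+YB*lo)[::-1]).astype(int))])) for r in np.arange(.032,.08,.001)])
```

```text
t 25.15 p [0.5048 0.1701 0.2591] yaw 80.3 down [-0.015  0.    -1.   ] q [ 0.19  0.21  1.55  0.    1.4  -1.21] F [ 0.7 -0.6 -1. ] g 0.85
balls [(np.float32(318.8125), np.float32(299.3125), np.float32(8.1)), (np.float32(323.3125), np.float32(247.5625), np.float32(10.875)), (np.float32(315.0625), np.float32(230.6875), np.float32(10.875)), (np.float32(334.1875), np.float32(290.3125), np.float32(9.6))]
-0.008 [(32, 84), (33, 82), (34, 92), (35, 98), (36, 98), (37, 99), (38, 102), (39, 101), (40, 100), (41, 100), (42, 84), (43, 129), (44, 152), (45, 161), (46, 49), (47, 105), (48, 157), (49, 155), (50, 157), (51, 107), (52, 53), (53, 162), (54, 158), (55, 158), (56, 158), (57, 165), (58, 78), (59, 81), (60, 163), (61, 160), (62, 164), (63, 169), (64, 49), (65, 81), (66, 169), (67, 166), (68, 164), (69, 162), (70, 170), (71, 184), (72, 198), (73, 208), (74, 192), (75, 178), (76, 168), (77, 167), (78, 170), (79, 171), (80, 172), (81, 162), (82, 168), (83, 168)]
0.008 [(32, 80), (33, 78), (34, 143), (35, 131), (36, 127), (37, 131), (38, 128), (39, 132), (40, 129), (41, 129), (42, 93), (43, 14
[... 801 characters left out ...]
1), (62, 51), (63, 51), (64, 89), (65, 89), (66, 89), (67, 101), (68, 101), (69, 101), (70, 101), (71, 114), (72, 114), (73, 117), (74, 125), (75, 125), (76, 125), (77, 121), (78, 121), (79, 121)]
off [(32, 39), (33, 39), (34, 39), (35, 33), (36, 33), (37, 33), (38, 33), (39, 29), (40, 29), (41, 29), (42, 29), (43, 71), (44, 71), (45, 71), (46, 71), (47, 104), (48, 104), (49, 104), (50, 104), (51, 96), (52, 96), (53, 96), (54, 96), (55, 79), (56, 79), (57, 79), (58, 116), (59, 116), (60, 116), (61, 116), (62, 98), (63, 98), (64, 98), (65, 98), (66, 94), (67, 94), (68, 94), (69, 103), (70, 103), (71, 103), (72, 113), (73, 113), (74, 113), (75, 113), (76, 122), (77, 122), (78, 122), (79, 123)]
```

Ball at (318.8,299.3), against (317.4,299.6) predicted at full on. The collar spans about 42–73 mm from the pivot, middle about 57 mm, so it is down. Handing in.

```bash
python3 -c "
from station import bot
print(bot.sign_off())"
```

```text
the job is handed in; nothing more can be done
None
```

The job is done and handed in at about 25 s of the 67 s. The sign-off gives no verdict, so what follows is from my own checks.

**Can:** I turned it about 130° counter-clockwise with two fingertips pressing on the lid. The first press was too light and slipped. A second short press trimmed the last few degrees. The lid stripe now measures 77–80° against a window normal of about 80°, within the ±9° allowed. Two ways of measuring it differed by about 2.5°. The wrist force peaked at about 21 N in the readings I took.

**Switch:** I used the grey one.
- **Swing:** I lifted the collar about 13 mm, swung the lever over and released it. The first look after release put the lever at only about 1.1 rad, too close to the 1.05 limit. I then nudged the ball with closed fingers until it stopped hard.
- **Final look:** The ball was within 1.5 px of its predicted full-on position. The collar's middle was about 57 mm from the pivot, so it is down. An earlier, rougher estimate had read the collar as 1–2.5 mm up.

**Everything else:** The bystanders were seen in place, within about 1 cm of where they started. The gripper was clear of everything, with wrist force at noise level.

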